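# Stand two eggs point down in the egg rack

### The arm

A 7-joint arm with a two-finger parallel gripper is mounted at the origin on a cart in front of the work surface, level with it; the furniture and walls round the work are solid. World frame = base frame: x ahead of the robot, y to its left, z up, the work surface at z = 0. Lengths are in m, angles in rad, forces in N, time in s.
With the tool pointing down it reaches from about 0.425 to 1.025 m from the base axis. Payload 9.4 kg.
Tool frame: the origin (TCP) lies midway between the tips of the shut fingers; the grasp point (between the pads) lies 19 mm behind it; z points along the fingers, y is the line along which they close (so a half turn about z gives the same grasp; the last joint's range is limited). The gripper opens to 93 mm and grips with 3 to 60 N. Pads are 15 mm wide; open, the fingers measure 128 mm over their backs; the gripper's body (75 mm by 188 mm) begins 65 mm behind the grasp point.
Start: joints at [1.068, 0.599, -0.003, 1.599, 0.002, 0.943, -0.08], TCP at [0.299, -0.66, 0.219] pointing down, gripper open.
Joint ranges: [-2.57, 2.57], [-0.35, 1.97], [-1.29, 1.29], [0.11, 2.56], [-1.05, 4.19], [0.11, 1.86], [-2.63, 2.63]. Speed limits (rad/s): [2.22, 2.22, 3.01, 3.01, 3.14, 3.14, 3.14].

### API

Orientations are given as a rotation vector (axis times angle).
In Python, from cell import r gives the robot as it stands.
- The arm moves only by the shell command python3 drive.py FILE [FORCE], which reads ROWS from the file FILE. ROWS is a JSON list of rows, 1 to 20 of them, each of 5 numbers: dx, dy, dz in m, then a turn about the tool's z in rad, then the finger opening in m; each row shifts and turns the commanded pose from where the row before left it, along the tool's axes as they then stand; what a row does not reach is not made up. A row lasts 1/10 s, in which the tool goes at most 0.05 m and 0.15 rad, less where a joint would pass 70% of its speed; a pose out of reach is approached as far as the arm can. The fingers move at their own pace and stop on an object; FORCE is the grip in N (left out, the last holds). Time passes only in rows, so rows that do not move let the fingers close. It prints the time, the measured TCP pose, the force, the opening and the grip force at its end. Input that does not fit is refused with a message, and nothing moves.
- r.observe(): the state, without advancing time (a new reading comes with each control period).
- r.grab_frame(name): name is "side" or "top"; returns (picture, depth): 480x640x3 uint8, red, green, blue; 480x640 float32, m along the optical axis (not along the pixel's ray), 0 where there is no reading.
- r.calibration(name): a dict with "mtx" (3x3 intrinsics, pixels), "k1" (the pictures are not rectified: a ray, as slopes to the right and down, at radius r is drawn at 1 + k1 r^2 times it, then the intrinsics apply), "rvec" (rotation vector, rad) and "tvec" (3), from world to camera coordinates, as OpenCV has them. Camera axes: x right, y down, z forward; pixel columns grow to the right and rows downward; lengths in m; the calibration is good to about 2 mm. A picture is of the moment at which its call begins. calibration takes no time and is no camera call.
- r.sign_off(): hands the job in; it is judged then, once.
The state is a dict: "time": time; "qpos": joint angles; "joint_vel": joint speeds; "joint_efforts": joint torques, N m; "eef_pos": TCP position; "eef_rot": TCP orientation; "force": force on the tool from outside, world axes, zero at the start; "wrist_torque": the same for the moment, N m; "finger_gap": finger opening in m; "grip_force": force on a finger pad.
Only numpy, scipy, OpenCV 4.12 (cv2) and the standard library are available. Lean on these libraries where they do the work, as an engineer would, in place of code of your own. Each camera call takes 0.05 s, during which the arm holds its last target. There are 200 camera calls.

### The job

Two eggs lie loose on the worktop: stand them in the two free end cups of the wooden egg rack, one in each cup, upright with the pointed end down like the egg already in the middle. Lower each egg until you feel it rest in its cup before you let go, without pressing hard, and do not disturb the egg already in the rack, the garlic or the salt shaker.

Things in the scene. Friction and masses are not known exactly. Their poses are not given: they have to be found in the camera images.
- egg_1: Plain white rigid egg, 64 mm long, 48 mm across, about 70 g. Origin: on its long axis, in the middle of its widest circle; x axis to the pointed end (at x = 40 mm; blunt end at -24 mm). Starts lying on the worktop, point away from the robot (roughly straight ahead to well left) and drooping about 13 degrees; rolls at a touch.
- egg_2: Plain white rigid egg, 64 mm long, 48 mm across, about 70 g. Origin: on its long axis, in the middle of its widest circle; x axis to the pointed end (at x = 40 mm; blunt end at -24 mm). Starts lying on the worktop, point away from the robot (roughly straight ahead to well left) and drooping about 13 degrees; rolls at a touch. Same as egg_1.
- egg_standing: Plain white rigid egg, 64 mm long, 48 mm across, about 70 g. Origin: on its long axis, in the middle of its widest circle; x axis to the pointed end (at x = 40 mm; blunt end at -24 mm). It already stands point down in the middle cup and must stay there.
- egg_rack: Wooden egg rack, fixed to the worktop: a board 75 mm (x) by 265 mm (y) and 14 mm thick with three round cups in a row along its y axis, at y = +90, 0 and -90 mm, their rims 48 mm above the worktop. Origin: centre of the board's underside. A standing egg's origin is 73 to 75 mm above the worktop, over the cup's middle.
- cup_left (a point): Centre of the rim of the free cup at the rack's +y end; axes as the rack. The cup is 42 mm across outside (narrower than an egg, so fingers pass beside it), 34 mm across the mouth, a 20 mm deep dimple that holds the pointed end. It does not give: stop at the first few newtons.
- cup_right (a point): Centre of the rim of the free cup at the rack's -y end; the same cup.
- garlic: Garlic bulb, 53 mm wide and high, a bystander in front of the rack. Origin: centre of its underside.
- salt_shaker: Salt shaker, 44 mm wide, 90 mm high, the nearer of two alike behind the rack; a bystander. Origin: centre of its underside.

How it is judged:
By the outcome, as a careful person would: the job done as asked, in the order asked, and still so for the second after the job is handed in, with the robot touching nothing.
It also fails if it takes over 67 s, if anything falls off the work surface, if the arm or the gripper's body presses on something with over 40 N, if the wrist force passes 120 N, or if a joint passes its speed limit or range.

## Working session

There is one attempt and no reset: what is moved stays moved. The work goes in short steps, Python scripts to look and compute and a shell command to move; the robot and the scene stay as the last step left them, time stands still between calls to the robot, and variables do not carry over. Pictures are saved under pics/ and viewed, at most 10 in all, crops included, and the job is handed in when it is done.

```bash
ls; mkdir -p pics; python3 - <<'E'
from cell import r
import cv2,numpy as np
s=r.observe();print({k:np.round(v,3).tolist() for k,v in s.items()})
for n in("side","top"):
    p,d=r.grab_frame(n);cv2.imwrite(f"pics/{n}0.png",p[:,:,::-1]);np.save(f"pics/{n}0.npy",d)
    c=r.calibration(n);print(n,{k:np.round(v,3).tolist() for k,v in c.items()})
E
```

```text
cell.py
drive.py
pics
{'time': 0.0, 'qpos': [1.068, 0.6, -0.003, 1.6, 0.002, 0.943, -0.08], 'joint_vel': [-0.001, 0.001, 0.001, -0.001, -0.001, -0.001, 0.001], 'joint_efforts': [0.001, -76.506, 1.497, -25.235, -0.052, 0.017, 0.0], 'eef_pos': [0.299, -0.66, 0.218], 'eef_rot': [-3.069, -0.664, 0.001], 'force': [-0.336, -0.213, -0.357], 'wrist_torque': [0.008, 0.019, -0.007], 'grip_force': 0.0, 'finger_gap': 0.093}
side {'mtx': [[566.251, 0.0, 315.141], [0.0, 566.251, 248.743], [0.0, 0.0, 1.0]], 'k1': -0.014, 'rvec': [2.068, 0.081, -0.03], 'tvec': [-0.542, -0.064, 1.125]}
top {'mtx': [[473.724, 0.0, 317.036], [0.0, 473.724, 236.17], [0.0, 0.0, 1.0]], 'k1': -0.005, 'rvec': [2.163, -2.195, 0.129], 'tvec': [-0.251, 0.586, 0.893]}
```

View pics/top0.png

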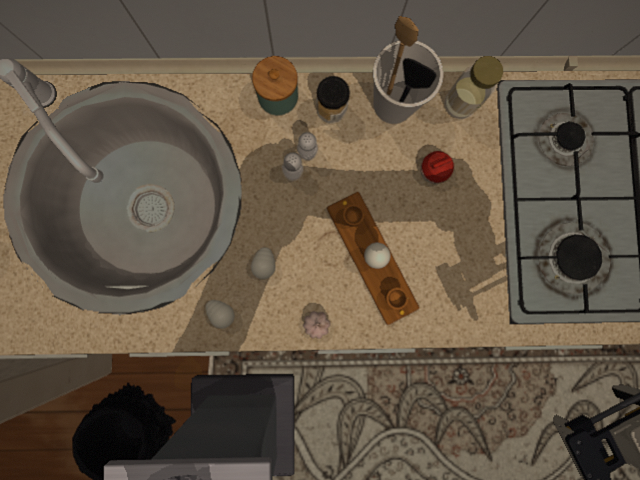

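View pics/side0.png

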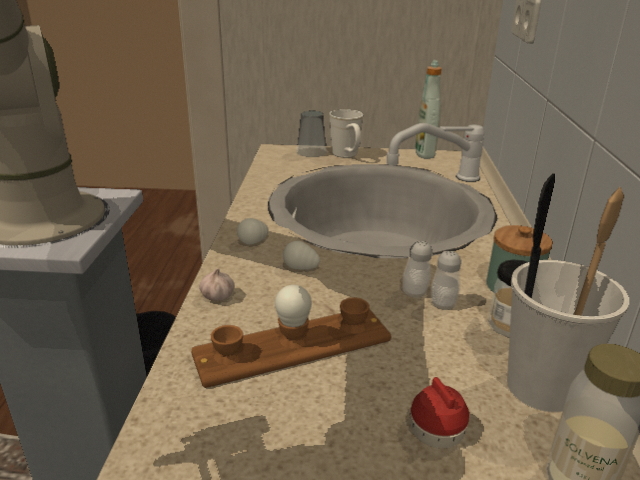

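The top view (x up, y left) shows loose eggs at (262,264) and (218,314) and cups at (353,215) and (396,298), with the standing egg between them at (377,256). The garlic is at (316,322) and the near salt shaker at (293,165). In the side view the eggs are at (300,256) and (252,232). Next I'll build clouds from depth and fit the egg model.

```bash
cat > h.py <<'E'
import numpy as np,cv2
from cell import r
from scipy.optimize import least_squares
def cam(n):
    c=r.calibration(n);return np.array(c["mtx"]),np.array([c["k1"],0,0,0.]),cv2.Rodrigues(np.array(c["rvec"],float))[0],np.array(c["tvec"],float).ravel()
def cloud(n,d):
    K,D,R,t=cam(n);v,u=np.mgrid[:480,:640]
    s=cv2.undistortPoints(np.stack([u,v],-1).reshape(-1,1,2).astype(float),K,D).reshape(480,640,2)
    P=np.dstack([s*d[...,None],d]);return (P-t)@R   # R^T(P-t)
def project(n,X):
    K,D,R,t=cam(n);return cv2.projectPoints(np.asarray(X,float).reshape(-1,1,3),cv2.Rodrigues(R)[0],t,K,D)[0][:,0]
def at_z(n,u,v,z):
    K,D,R,t=cam(n);s=cv2.undistortPoints(np.array([[[u,v]]],float),K,D)[0,0]
    ray=R.T@np.array([*s,1]);o=-R.T@t;return o+ray*(z-o[2])/ray[2]
def fit(P,c0,free=False):
    "P points; returns x,y,z,az,droop"
    def res(p):
        a=np.array([np.cos(p[3])*np.cos(p[4]),np.sin(p[3])*np.cos(p[4]),-np.sin(p[4])])
        q=P-p[:3];x=q@a;rho=np.linalg.norm(q-np.outer(x,a),axis=1)
        f=np.sqrt((x/np.where(x>0,.040,.024))**2+(rho/.024)**2)
        return np.r_[(f-1)*.026/.002,(p[4]-.227)/.03*3,(p[2]-.024)/.002*3]
    best=min((least_squares(res,[*c0,.024,az,.227],loss='soft_l1') for az in np.arange(-.3,2,.5)),key=lambda s:s.cost)
    return best.x,best.cost/len(P)
E
python3 - <<'E'
from h import *
C={n:cloud(n,np.load(f"pics/{n}0.npy")) for n in("top","side")}
for n in C:
    for uv in [(330,330),(290,240)] if n=="top" else [(250,320),(350,400)]: print(n,'table',C[n][uv[1],uv[0]].round(4))
for nm,(u,v) in dict(e1=(262,264),e2=(218,314)).items():
    c=at_z("top",u,v,.03)[:2]; S={}
    for n in C:
        P=C[n].reshape(-1,3);m=(np.hypot(*(P[:,:2]-c).T)<.05)&(P[:,2]>.008)&(P[:,2]<.07);S[n]=P[m]
    for k,P in list(S.items())+[("both",np.vstack(list(S.values())))]:
        x,co=fit(P,c);print(nm,k,len(P),x.round(4),round(co,3),P[:,2].max().round(4))
for nm,u,v,z in [("cupL",353,215,.048),("mid",377,256,.098),("cupR",396,298,.048),("garlic",316,322,.04),("salt",293,160,.09)]: print(nm,at_z("top",u,v,z).round(4))
for nm,u,v,z in [("cupL_side",354,306,.048),("cupR_side",227,333,.048)]: print(nm,at_z("side",u,v,z).round(4))
p=cv2.imread("pics/top0.png");q=cv2.imread("pics/side0.png")
a=cv2.resize(p[190:340,190:320],None,fx=4,fy=4,interpolation=2)
cv2.imwrite("pics/c1.png",a[:600]);
b=cv2.resize(p[180:330,310:440],None,fx=4,fy=4,interpolation=2);cv2.imwrite("pics/c2.png",b)
E
```

```text
top table [ 0.3981 -0.2827  0.0008]
top table [ 5.782e-01 -2.054e-01 -4.000e-04]
side table [ 4.694e-01 -3.089e-01  1.000e-04]
side table [ 6.180e-01 -4.617e-01  5.000e-04]
e1 top 600 [ 0.5236 -0.1534  0.0236 -0.0972  0.2885] 0.159 0.0505
e1 side 809 [ 0.5222 -0.1507  0.0249 -0.0209  0.2651] 0.189 0.05
e1 both 1409 [ 0.5233 -0.152   0.0241  0.0318  0.2976] 0.251 0.0505
e2 top 626 [ 0.4305 -0.0737  0.0235  0.8618  0.3167] 0.16 0.0503
e2 side 633 [ 0.4294 -0.071   0.0248  0.9995  0.2318] 0.19 0.0499
e2 both 1259 [ 0.43   -0.072   0.0241  0.9088  0.3833] 0.253 0.0503
cupL [ 0.6204 -0.3291  0.048 ]
mid [ 0.5379 -0.3659  0.098 ]
cupR [ 0.4603 -0.4072  0.048 ]
garlic [ 0.4173 -0.2547  0.04  ]
salt [ 0.7189 -0.2158  0.09  ]
cupL_side [ 0.6193 -0.3295  0.048 ]
cupR_side [ 0.4584 -0.405   0.048 ]
```

View pics/c1.png

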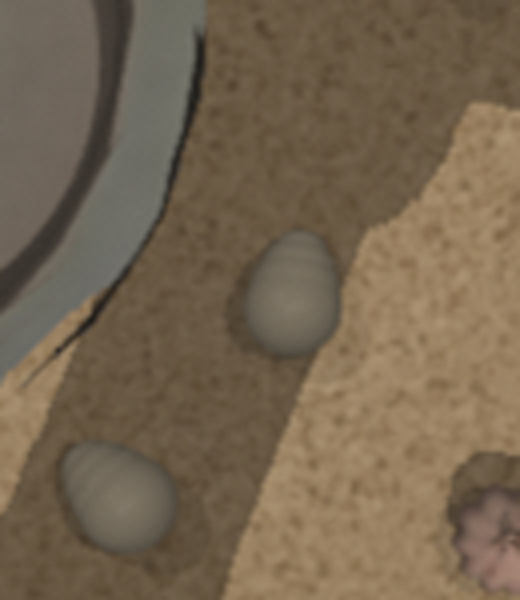

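View pics/c2.png

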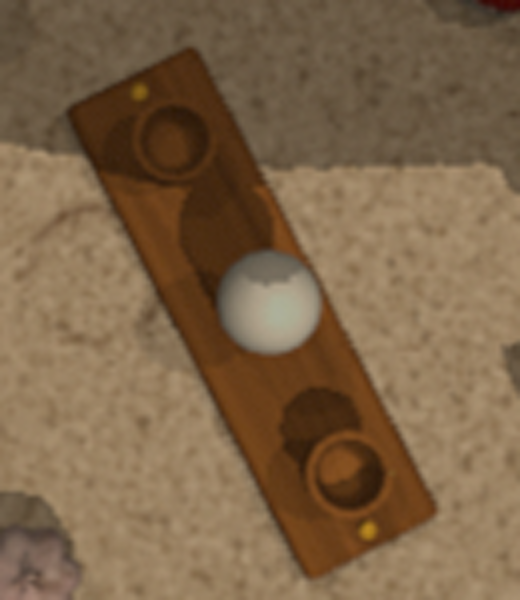

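The crops put the left cup centre at full-image (353.2,215.5) and the right at (396.7,298.2). Egg 1's tip points straight up in the image, and egg 2's points up-left. The arm can only yaw, so I'll grip lightly just behind the widest circle so the egg swings point down when lifted. Egg 1 first.

```bash
cat >> h.py <<'E'
def go(x,y,z,az=None):
    "remaining tool-axis move (at the present yaw) to the TCP goal, and turn"
    from scipy.spatial.transform import Rotation as Ro
    s=r.observe();R=Ro.from_rotvec(s["eef_rot"]).as_matrix();a=np.arctan2(R[1,0],R[0,0])
    print('t',round(s["time"],2),'pos',np.round(s["eef_pos"],4),'az',a.round(3),'d',(R.T@(np.array([x,y,z])-s["eef_pos"])).round(4),'turn',None if az is None else round(a-az,3),'F',np.round(s["force"],2),'gap',np.round(s["finger_gap"],4),'grip',np.round(s["grip_force"],2))
E
echo '[[0.034,-0.031,0,0,0.093],[0.034,-0.031,0,0,0.093],[0.034,-0.031,0,0,0.093],[0.034,-0.031,0,0,0.093],[0.034,-0.031,0,0,0.093],[0.034,-0.031,0,0,0.093],[0.034,-0.031,0,0,0.093],[0.034,-0.031,0,0,0.093],[0.034,-0.031,0,0,0.093],[0.034,-0.031,0,0,0.093],[0.034,-0.031,0,0,0.093],[0.034,-0.031,0,0,0.093],[0,0,0,0.12,0.093],[0,0,0,0.12,0.093],[0,0,0,0.12,0.093],[0,0,0,0.11,0.093],[0,0,0,0,0.093],[0,0,0,0,0.093]]' > rows.txt && python3 drive.py rows.txt 4
python3 -c "
from h import *
go(.518,-.152,.0065,-.04)"
```

```text
time: 1.9
eef_pos: [0.5173, -0.1528, 0.2184]
eef_rot: [3.141, -0.064, -0.001]
force: [0.3, 0.6, -0.6]
finger_gap: 0.0928
grip_force: 0.0
t 1.9 pos [ 0.5173 -0.1528  0.2184] az -0.041 d [ 0.0008 -0.0008  0.2119] turn -0.001 F [ 0.32  0.58 -0.6 ] gap 0.0928 grip 0.0
```

Well placed. Lowering, then a gentle close.

```bash
echo '[[0.001,-0.001,0.04,0,0.093],[0,0,0.04,0,0.093],[0,0,0.04,0,0.093],[0,0,0.04,0,0.093],[0,0,0.025,0,0.093],[0,0,0.017,0,0.093],[0,0,0.01,0,0.093],[0,0,0,0,0.093],[0,0,0,0,0.093]]' > rows.txt && python3 drive.py rows.txt 4
python3 -c "
from h import *
go(.518,-.152,.0065,-.04)"
echo '[[0,0,0,0,0.04],[0,0,0,0,0.04],[0,0,0,0,0.04],[0,0,0,0,0.04],[0,0,0,0,0.04],[0,0,0,0,0.04],[0,0,0,0,0.04],[0,0,0,0,0.04]]' > rows.txt && python3 drive.py rows.txt 4
```

```text
time: 2.8
eef_pos: [0.5186, -0.1521, 0.0071]
eef_rot: [-3.141, 0.068, -0.001]
force: [0.4, 0.3, -0.0]
finger_gap: 0.0931
grip_force: 0.0
t 2.8 pos [ 0.5186 -0.1521  0.0071] az -0.044 d [-0.0006 -0.0001  0.0006] turn -0.004 F [ 0.41  0.29 -0.03] gap 0.0931 grip 0.0
time: 3.6
eef_pos: [0.5183, -0.1519, 0.0066]
eef_rot: [-3.141, 0.069, 0.0]
force: [0.2, 0.9, 0.2]
finger_gap: 0.0476
grip_force: 4.0
```

```bash
echo '[[0,0,-0.005,0,0.04],[0,0,-0.01,0,0.04],[0,0,-0.02,0,0.04],[0,0,-0.02,0,0.04],[0,0,-0.02,0,0.04],[0,0,-0.02,0,0.04],[0,0,-0.015,0,0.04],[0,0,0,0,0.04],[0,0,0,0,0.04],[0,0,0,0,0.04]]' > rows.txt && python3 drive.py rows.txt 4
python3 - <<'E'
from h import *
p,d=r.grab_frame("side");np.save("pics/s1.npy",d)
e=r.observe()["eef_pos"];u=project("side",[e+[0,0,.019]])[0].round().astype(int);print(u)
cv2.imwrite("pics/s1.png",cv2.resize(p[u[1]-75:u[1]+75,u[0]-100:u[0]+100,::-1],None,fx=4,fy=4,interpolation=2))
E
```

```text
time: 4.6
eef_pos: [0.5179, -0.1519, 0.1161]
eef_rot: [-3.141, 0.069, 0.002]
force: [-0.5, -0.7, -0.8]
finger_gap: 0.0474
grip_force: 4.0
[294 194]
```

View pics/s1.png

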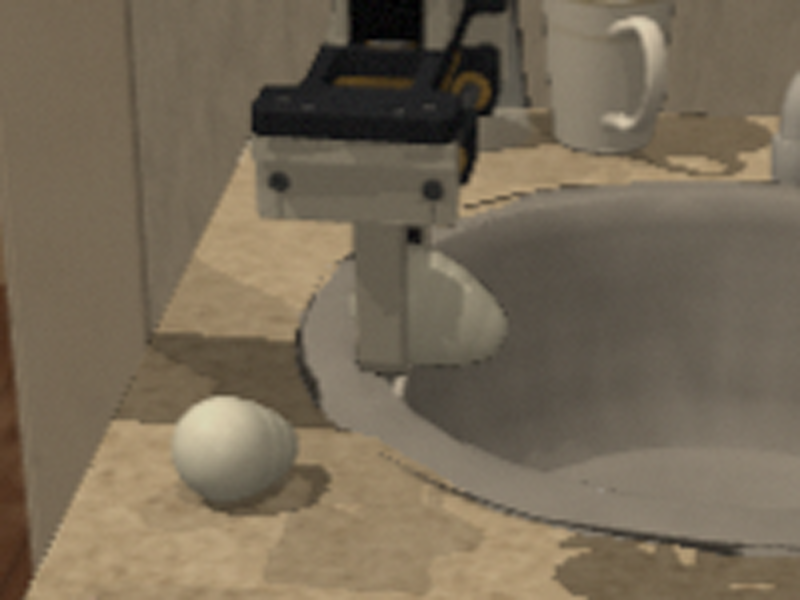

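The egg is held at side-view (294,194) in the full image, still about 20° point-down. Pad friction holds it, so I'll drop to the minimum grip and give it small vertical jerks.

```bash
echo '[[0,0,0,0,0.04],[0,0,0,0,0.04],[0,0,-0.04,0,0.04],[0,0,0.04,0,0.04],[0,0,-0.04,0,0.04],[0,0,0.04,0,0.04],[0,0,-0.04,0,0.04],[0,0,0.04,0,0.04],[0,0,-0.04,0,0.04],[0,0,0,0,0.04],[0,0,0,0,0.04],[0,0,0,0,0.04]]' > rows.txt && python3 drive.py rows.txt 3
cat >> h.py <<'E'
def held():
    "tilt of the egg held at the grasp point from side+top depth, and crop"
    e=np.array(r.observe()["eef_pos"])+[0,0,.019];o={}
    p,d=r.grab_frame("side");P=cloud("side",d);m=(np.linalg.norm(P-e,axis=2)<.05)&(P[...,2]<e[2]+.03)
    Q=P[m];g=p[m].astype(int);Q=Q[(g.max(1)-g.min(1)<45)]
    from scipy.spatial.transform import Rotation as Ro
    R=Ro.from_rotvec(r.observe()["eef_rot"]).as_matrix();L=(Q-e)@R
    k=np.abs(L[:,1])<.021;L=L[k]
    print('grasp',e.round(4),'n',len(L),'lowest z below grasp',np.percentile(L[:,2],98).round(4),'fwd',np.percentile(L[:,0],98).round(4))
    def res(q):  # origin offset in tool x,z; tilt down
        a=np.array([np.cos(q[2]),0,np.sin(q[2])]);v=L-[q[0],q[3],q[1]];x=v@a;rho=np.linalg.norm(v-np.outer(x,a),axis=1)
        return np.r_[(np.sqrt((x/np.where(x>0,.04,.024))**2+(rho/.024)**2)-1)*13,q[0]/.01,q[1]/.01,q[3]/.002]
    b=min((least_squares(res,[0,0,t,0],loss='soft_l1') for t in(.2,.6,1,1.4)),key=lambda s:s.cost);print('off',b.x[[0,3,1]].round(4),'tilt',np.degrees(b.x[2]).round(1),b.cost/max(1,len(L)))
    return p
E
python3 - <<'E'
from h import *
p=held()
e=r.observe()["eef_pos"];u=project("side",[e+[0,0,.019]])[0].round().astype(int);print(u)
cv2.imwrite("pics/s2.png",cv2.resize(p[u[1]-50:u[1]+50,u[0]-50:u[0]+50,::-1],None,fx=4,fy=4,interpolation=2))
E
```

```text
time: 5.85
eef_pos: [0.5182, -0.152, 0.1568]
eef_rot: [3.141, -0.069, 0.001]
force: [-0.5, -0.2, -1.7]
finger_gap: 0.0477
grip_force: 3.0
grasp [ 0.5182 -0.152   0.1758] n 491 lowest z below grasp 0.0364 fwd 0.0274
off [ 0.0041 -0.0005  0.002 ] tilt 79.4 0.1584918482980454
[294 170]
```

View pics/s2.png

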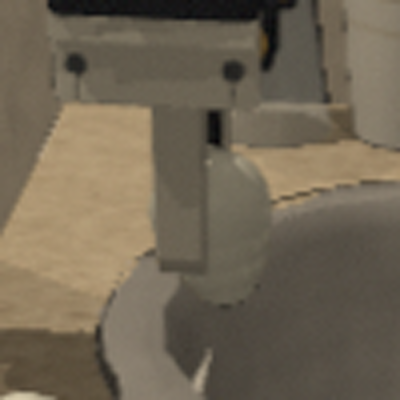

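The egg now hangs point-down at about 80°, with the tip at crop (230,300). I'll carry it over the left cup, align the yaw with the rack and jerk a little more.

```bash
echo '[[0.0137,0.0216,0,0,0.04],[0.0137,0.0216,0,0,0.04],[0.0137,0.0216,0,0,0.04],[0.0137,0.0216,0,0,0.04],[0.0137,0.0216,0,0,0.04],[0.0137,0.0216,0,0,0.04],[0.0137,0.0216,0,0,0.04],[0.0137,0.0216,0,0,0.04],[0,0,0,-0.1,0.04],[0,0,0,-0.1,0.04],[0,0,0,-0.1,0.04],[0,0,0,-0.1,0.04],[0,0,0,-0.098,0.04],[0,0,-0.03,0,0.04],[0,0,0.03,0,0.04],[0,0,-0.03,0,0.04],[0,0,0.03,0,0.04],[0,0,0,0,0.04],[0,0,0,0,0.04],[0,0,0,0,0.04]]' > rows.txt && python3 drive.py rows.txt 3
python3 - <<'E'
from h import *
go(.620,-.329,.067,.454)
p=held()
e=r.observe()["eef_pos"];u=project("side",[e+[0,0,.019]])[0].round().astype(int);print(u)
cv2.imwrite("pics/s3.png",cv2.resize(p[u[1]-75:u[1]+105,u[0]-75:u[0]+75,::-1],None,fx=3,fy=3,interpolation=2))
E
```

```text
time: 7.9
eef_pos: [0.6203, -0.3295, 0.1572]
eef_rot: [3.061, 0.707, 0.0]
force: [-0.6, 0.1, -1.2]
finger_gap: 0.048
grip_force: 3.0
t 7.9 pos [ 0.6203 -0.3295  0.1572] az 0.454 d [-0.0001 -0.0006  0.0902] turn -0.0 F [-0.6   0.09 -1.19] gap 0.048 grip 3.0
grasp [ 0.6203 -0.3295  0.1762] n 666 lowest z below grasp 0.0361 fwd 0.0225
off [ 0.0046 -0.0013  0.0027] tilt 74.0 0.09060011369741738
[360 222]
```

View pics/s3.png

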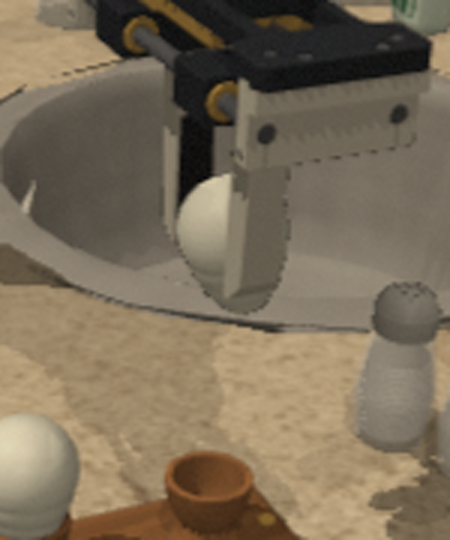

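The tip is at crop (247,312), a little forward, so the egg still leans about 12°. A few stronger jerks.

```bash
echo '[[0,0,-0.045,0,0.04],[0,0,0.045,0,0.04],[0,0,-0.045,0,0.04],[0,0,0.045,0,0.04],[0,0,-0.045,0,0.04],[0,0,0.045,0,0.04],[0,0,-0.045,0,0.04],[0,0,0.045,0,0.04],[0,0,-0.045,0,0.04],[0,0,0.045,0,0.04],[0,0,0,0,0.04],[0,0,0,0,0.04]]' > rows.txt && python3 drive.py rows.txt 3
python3 - <<'E'
from h import *
go(.620,-.329,.067,.454)
p=held();held()
E
```

```text
time: 9.15
eef_pos: [0.6198, -0.3292, 0.1567]
eef_rot: [-3.06, -0.707, 0.002]
force: [0.4, 0.3, 0.9]
finger_gap: 0.0478
grip_force: 3.0
t 9.15 pos [ 0.6198 -0.3292  0.1567] az 0.454 d [0.0004 0.     0.0897] turn -0.0 F [0.38 0.34 0.91] gap 0.0478 grip 3.0
grasp [ 0.6198 -0.3292  0.1757] n 657 lowest z below grasp 0.0358 fwd 0.0213
off [ 0.0047 -0.0012  0.0027] tilt 73.6 0.0877078439177353
grasp [ 0.6204 -0.3296  0.1767] n 662 lowest z below grasp 0.0358 fwd 0.0212
off [ 0.0047 -0.0011  0.0024] tilt 74.5 0.08597633910815052
```

The hang angle has settled at its equilibrium: the hinge is slightly off the axis. I'll set the tip into the dimple with the hand held back 12 mm, then bring the hand forward so the cup turns the egg upright.

```bash
echo '[[-0.006,0,0.0,0,0.04],[-0.006,0,0.02,0,0.04],[0,0,0.02,0,0.04],[0,0,0.02,0,0.04],[0,0,0.015,0,0.04],[0,0,0.005,0,0.04],[0,0,0.003,0,0.04],[0,0,0,0,0.04],[0,0,0,0,0.04]]' > rows.txt && python3 drive.py rows.txt 3
python3 - <<'E'
from h import *
go(.620,-.329,.0587,.454)
p=held()
u=project("side",[[.62,-.329,.06]])[0].round().astype(int);print(u)
cv2.imwrite("pics/s4.png",cv2.resize(p[u[1]-75:u[1]+60,u[0]-75:u[0]+75,::-1],None,fx=4,fy=4,interpolation=2))
E
```

```text
time: 10.15
eef_pos: [0.6099, -0.335, 0.0745]
eef_rot: [3.06, 0.706, 0.001]
force: [0.7, 0.3, -0.4]
finger_gap: 0.0476
grip_force: 3.0
t 10.15 pos [ 0.6099 -0.335   0.0745] az 0.454 d [ 0.0117 -0.001   0.0158] turn -0.0 F [ 0.67  0.34 -0.4 ] gap 0.0476 grip 3.0
grasp [ 0.6099 -0.335   0.0935] n 540 lowest z below grasp 0.0351 fwd 0.0213
off [ 0.0047 -0.0012  0.0026] tilt 73.8 0.09487579729794238
[355 299]
```

View pics/s4.png

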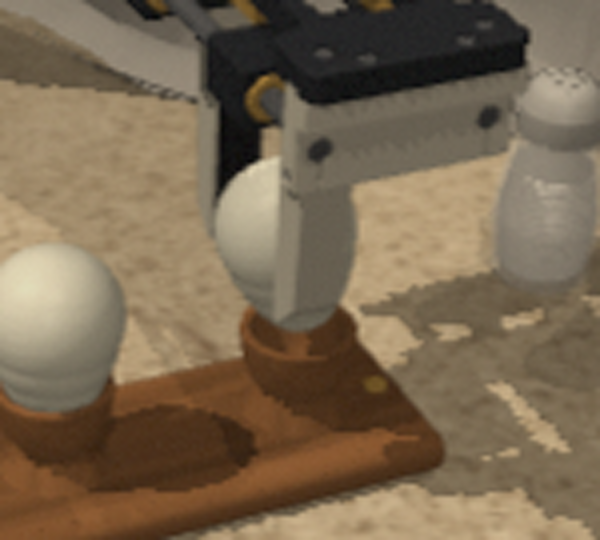

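The tip (crop 300,330) sits just over the mouth centre (300,328). Lowering in small steps while watching the force.

```bash
for i in 1 2 3; do echo '[[0,0,0.002,0,0.04],[0,0,0.002,0,0.04],[0,0,0,0,0.04]]' > rows.txt && python3 drive.py rows.txt 3 | egrep 'pos|force' | tr '\n' ' '; echo; done; python3 -c "
from h import *
go(.620,-.329,.0587,.454);held();held()"
```

```text
eef_pos: [0.6093, -0.3346, 0.0694] force: [0.4, 0.3, -1.0] grip_force: 3.0 
eef_pos: [0.6093, -0.3346, 0.0652] force: [-0.4, -0.5, -0.9] grip_force: 3.0 
eef_pos: [0.61, -0.3344, 0.0617] force: [0.1, 0.5, 2.5] grip_force: 3.0 
t 11.1 pos [ 0.61   -0.3344  0.0617] az 0.454 d [ 0.0114 -0.0004  0.003 ] turn 0.0 F [0.14 0.46 2.46] gap 0.0476 grip 3.0
grasp [ 0.61   -0.3344  0.0807] n 554 lowest z below grasp 0.0378 fwd 0.0256
off [ 0.0054 -0.0007  0.0019] tilt 73.2 0.16405245360792886
grasp [ 0.6098 -0.3345  0.0808] n 552 lowest z below grasp 0.0388 fwd 0.0263
off [ 0.0053 -0.0007  0.0019] tilt 71.8 0.17757612512776227
```

```bash
for i in 1 2 3 4; do echo '[[0.001,0,0,0,0.04],[0.001,0,0,0,0.04],[0,0,0,0,0.04]]' > rows.txt && python3 drive.py rows.txt 3 | egrep 'pos|force' | tr '\n' ' '; echo; done; python3 -c "
from h import *
go(.620,-.329,.0587,.454);held();held()"
```

```text
eef_pos: [0.6113, -0.3338, 0.0615] force: [0.1, -0.0, 1.3] grip_force: 3.0 
eef_pos: [0.613, -0.3331, 0.0614] force: [-1.1, -0.2, -0.6] grip_force: 3.0 
eef_pos: [0.615, -0.332, 0.0616] force: [-0.4, 0.2, -1.6] grip_force: 3.0 
eef_pos: [0.6167, -0.3311, 0.0617] force: [-0.5, 1.0, 1.1] grip_force: 3.0 
t 12.4 pos [ 0.6167 -0.3311  0.0617] az 0.454 d [ 0.0039 -0.0005  0.003 ] turn -0.0 F [-0.5   1.03  1.1 ] gap 0.0471 grip 3.0
grasp [ 0.6167 -0.3311  0.0807] n 583 lowest z below grasp 0.0426 fwd 0.0214
off [ 0.0053 -0.0009  0.002 ] tilt 82.0 0.22626837420495835
grasp [ 0.6166 -0.3312  0.0806] n 584 lowest z below grasp 0.0416 fwd 0.0207
off [ 0.0053 -0.0008  0.0019] tilt 82.1 0.2306785128269875
```

Rotating as intended. Lower to contact, then nudge further.

```bash
for i in 1 2 3; do echo '[[0,0,0.001,0,0.04],[0,0,0,0,0.04],[0,0,0,0,0.04]]' > rows.txt && python3 drive.py rows.txt 3 | egrep 'pos|force' | tr '\n' ' '; echo; done;  echo '[[0.001,0,0,0,0.04],[0.001,0,0,0,0.04],[0,0,0,0,0.04]]' > rows.txt && python3 drive.py rows.txt 3 | egrep 'pos|force' | tr '\n' ' ';python3 - <<'E'
from h import *
go(.620,-.329,.0587,.454)
p=held()
u=project("side",[[.62,-.329,.06]])[0].round().astype(int)
t,_=r.grab_frame("top");w=project("top",[[.62,-.329,.06]])[0].round().astype(int)
a=cv2.resize(p[u[1]-65:u[1]+60,u[0]-50:u[0]+50,::-1],None,fx=4,fy=4,interpolation=2);b=cv2.resize(t[w[1]-62:w[1]+63,w[0]-50:w[0]+50,::-1],None,fx=4,fy=4,interpolation=2)
cv2.imwrite("pics/s5.png",np.hstack([a,b]))
E
```

```text
eef_pos: [0.6166, -0.3311, 0.0605] force: [0.5, 0.2, -0.7] grip_force: 3.0 
eef_pos: [0.6163, -0.3309, 0.0596] force: [-3.8, 1.4, 4.0] grip_force: 3.0 
eef_pos: [0.6163, -0.3307, 0.0585] force: [-3.3, 2.4, 4.4] grip_force: 3.0 
eef_pos: [0.6187, -0.3302, 0.0586] force: [-1.9, 3.0, 2.8] grip_force: 3.0 t 13.7 pos [ 0.6187 -0.3302  0.0586] az 0.454 d [ 0.0017 -0.0005 -0.0001] turn -0.0 F [-1.94  2.99  2.75] gap 0.0473 grip 3.0
grasp [ 0.6187 -0.3302  0.0776] n 594 lowest z below grasp 0.0433 fwd 0.0149
off [ 0.004  -0.0006 -0.0001] tilt 84.7 0.24834746978621586
```

It's resting at about 3 N, with a sideways force suggesting about 1 mm of offset in tool +y. I'll relieve that, then check.

```bash
echo '[[0.001,-0.001,0,0,0.04],[0,0,0,0,0.04],[0,0,0,0,0.04]]' > rows.txt && python3 drive.py rows.txt 3 | egrep 'pos|force' | tr '\n' ' ';python3 - <<'E'
from h import *
go(.620,-.329,.0587,.454)
p=held()
u=project("side",[[.62,-.329,.06]])[0].round().astype(int)
t,_=r.grab_frame("top");w=project("top",[[.62,-.329,.06]])[0].round().astype(int)
a=cv2.resize(p[u[1]-65:u[1]+60,u[0]-50:u[0]+50,::-1],None,fx=4,fy=4,interpolation=2);b=cv2.resize(t[w[1]-62:w[1]+63,w[0]-50:w[0]+50,::-1],None,fx=4,fy=4,interpolation=2)
cv2.imwrite("pics/s5.png",np.hstack([a,b]))
E
```

```text
eef_pos: [0.6193, -0.3295, 0.0587] force: [-1.1, -0.3, 1.4] grip_force: 3.0 t 14.1 pos [ 0.6193 -0.3295  0.0587] az 0.454 d [ 0.0008 -0.0002 -0.    ] turn -0.0 F [-1.09 -0.28  1.41] gap 0.0473 grip 3.0
grasp [ 0.6193 -0.3295  0.0777] n 607 lowest z below grasp 0.0433 fwd 0.0128
off [ 0.0038 -0.0005  0.0001] tilt 85.1 0.26602403194289626
```

View pics/s5.png

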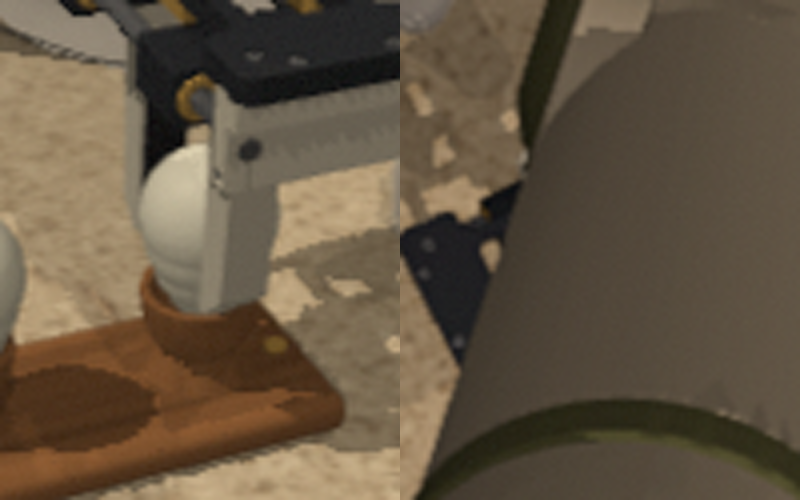

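The egg (crop x 138–280) sits in the cup (140–265), close to upright. I'll refit using points above the rim only, for a cleaner tilt before letting go.

```bash
cat >> h.py <<'E'
def stand(c,w=.012,N=3,zmin=.053,name="side"):
    "axis of an egg near xy c: world origin and lean (deg) in rack y / rack x; only white points |rack x|<w toward camera"
    Y=np.array([np.cos(.454),np.sin(.454),0]);X=np.array([Y[1],-Y[0],0]);A=[]
    for _ in range(N):
        p,d=r.grab_frame(name);P=cloud(name,d);h=P-[c[0],c[1],.074]
        g=p.astype(int);m=(np.linalg.norm(h,axis=2)<.032)&(P[...,2]>zmin)&(g.max(2)-g.min(2)<45)&(P[...,2]<.105);A.append(h[m])
    A=np.vstack(A);L=np.c_[A@X,A@Y,A[:,2]]
    L=L[L[:,0]<w] if w else L
    def res(q):
        a=np.array([q[3],q[4],-1]);a/=np.linalg.norm(a);v=L-q[:3];x=v@a;rho=np.linalg.norm(v-np.outer(x,a),axis=1)
        return (np.sqrt((x/np.where(x>0,.04,.024))**2+(rho/.024)**2)-1)*13
    b=least_squares(res,[0,0,0,0,0],loss='soft_l1',f_scale=.5)
    print(len(L),'origin(rx,ry,z)mm',(b.x[:3]*1e3).round(1),'lean rx,ry deg',np.degrees(b.x[3:]).round(1),'cost',b.cost/len(L))
E
python3 - <<'E'
from h import *
stand((.5396,-.368));stand((.5396,-.368),0);stand((.62,-.329),.012);stand((.62,-.329),.015)
E
```

```text
1344 origin(rx,ry,z)mm [-0.8 -0.   0.3] lean rx,ry deg [-6.1  7.5] cost 0.061946004518134506
3411 origin(rx,ry,z)mm [-0.7 -0.1  0.4] lean rx,ry deg [-9.8  4.1] cost 0.07824094511468625
1289 origin(rx,ry,z)mm [-3.9  2.2  3.8] lean rx,ry deg [-22.8  -9.4] cost 0.15507165544720786
1535 origin(rx,ry,z)mm [-3.9  2.   3.9] lean rx,ry deg [11.9  9.7] cost 0.16247523211640366
```

Calibration is good (the standing egg fits to within 1 mm), and the egg is resting with light force. Opening gently in steps.

```bash
echo '[[0,0,0,0,0.048],[0,0,0,0,0.049],[0,0,0,0,0.05],[0,0,0,0,0.051],[0,0,0,0,0.052],[0,0,0,0,0.054],[0,0,0,0,0.056],[0,0,0,0,0.058],[0,0,0,0,0.06],[0,0,0,0,0.06]]' > rows.txt && python3 drive.py rows.txt 3
python3 - <<'E'
from h import *
stand((.62,-.329),.012);stand((.62,-.329),.015)
E
```

```text
time: 15.8
eef_pos: [0.6189, -0.329, 0.0586]
eef_rot: [-3.061, -0.707, 0.0]
force: [-0.1, -0.2, 0.8]
finger_gap: 0.06
grip_force: 0.0
1213 origin(rx,ry,z)mm [-1.7 -4.   0.1] lean rx,ry deg [ 2. 29.] cost 0.07768639924897526
1488 origin(rx,ry,z)mm [-1.6 -4.   0.2] lean rx,ry deg [-3.6 24.5] cost 0.08742188927585423
```

```bash
echo '[[0,0,0,0,0.093],[0,0,0,0,0.093],[0,0,0,0,0.093],[0,0,-0.01,0,0.093],[0,0,-0.03,0,0.093],[0,0,-0.04,0,0.093],[0,0,-0.04,0,0.093],[-0.018,-0.035,0,0,0.093],[-0.018,-0.035,0,0,0.093],[-0.018,-0.035,0,0,0.093],[-0.018,-0.035,0,0,0.093],[-0.018,-0.035,0,0,0.093],[-0.018,-0.035,0,0,0.093],[-0.018,-0.035,0,0,0.093],[-0.018,-0.035,0,0,0.093],[0,0,0,0,0.093]]' > rows.txt && python3 drive.py rows.txt 3
python3 - <<'E'
from h import *
for n in("side","top"):
  for c in((.5396,-.368),(.62,-.329)): stand(c,0,name=n)
p,_=r.grab_frame("side");t,_=r.grab_frame("top")
a=cv2.resize(p[270:390,180:400],None,fx=3,fy=3,interpolation=2);b=cv2.resize(t[190:330,320:420],None,fx=2,fy=2,interpolation=2)
cv2.imwrite("pics/s6.png",a[:,:,::-1]);cv2.imwrite("pics/t6.png",b[:,:,::-1])
P=cloud("top",r.grab_frame("top")[1])
c=np.array([.43,-.072]);Q=P.reshape(-1,3);Q=Q[(np.hypot(*(Q[:,:2]-c).T)<.05)&(Q[:,2]>.008)&(Q[:,2]<.07)];print(len(Q),fit(Q,c))
go(.43,-.072,.1)
E
```

```text
time: 17.7
eef_pos: [0.3621, -0.1383, 0.1791]
eef_rot: [-3.059, -0.709, 0.004]
force: [-0.3, -0.4, 0.3]
finger_gap: 0.0931
grip_force: 0.0
3502 origin(rx,ry,z)mm [-0.7 -0.1  0.4] lean rx,ry deg [-9.5  3.1] cost 0.07788428094468616
3179 origin(rx,ry,z)mm [-1.5 -4.1  0.2] lean rx,ry deg [-10.4  19.5] cost 0.08190464614589697
1543 origin(rx,ry,z)mm [ 2.2 -0.2 -0.3] lean rx,ry deg [ 9.4 -1.1] cost 0.1101458918615008
1516 origin(rx,ry,z)mm [ 1.6 -4.2 -0.6] lean rx,ry deg [13.3  5. ] cost 0.11025697294202323
627 (array([ 0.43053047, -0.07360906,  0.02364897,  0.84644539,  0.32622916]), np.float64(0.18065299262236034))
t 18.45 pos [ 0.3668 -0.1405  0.1785] az 0.454 d [ 0.0869 -0.0339  0.0785] turn None F [-0.39 -0.37  0.57] gap 0.0929 grip 0.0
```

View pics/s6.png

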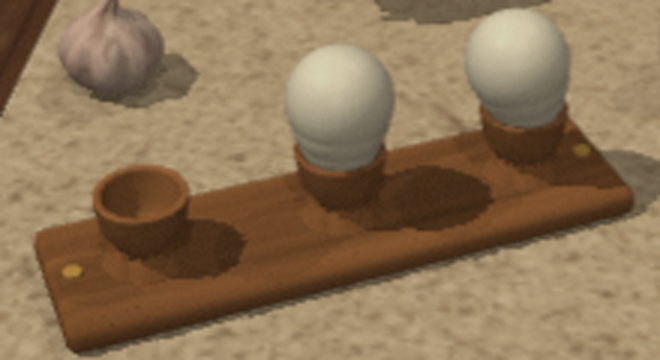

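The new egg (520,60) stands in the far cup, leaning a few degrees toward the middle. The middle egg and garlic are untouched. I'll straighten it later with a light squeeze along the rack. Now egg 2, gripped a bit further back for more swing torque.

```bash
echo '[[0.0266,-0.0098,0,0,0.093],[0.0266,-0.0098,0,0,0.093],[0.0266,-0.0098,0,0,0.093],[0,0,0,-0.1115,0.093],[0,0,0,-0.1115,0.093],[0,0,0,-0.1115,0.093],[0,0,0,-0.1115,0.093],[0,0,0,0,0.093],[0,0,0,0,0.093]]' > rows.txt && python3 drive.py rows.txt 4
python3 -c "
from h import *
go(.4255,-.079,.0085,.90)"
```

```text
time: 19.35
eef_pos: [0.4255, -0.0792, 0.1786]
eef_rot: [-2.831, -1.361, 0.0]
force: [0.8, 0.1, -0.4]
finger_gap: 0.0929
grip_force: 0.0
t 19.35 pos [ 0.4255 -0.0792  0.1786] az 0.896 d [ 1.000e-04 -1.000e-04  1.701e-01] turn -0.004 F [ 0.76  0.06 -0.4 ] gap 0.0929 grip 0.0
```

```bash
echo '[[0,0,0.04,0,0.093],[0,0,0.04,0,0.093],[0,0,0.04,0,0.093],[0,0,0.025,0,0.093],[0,0,0.015,0,0.093],[0,0,0.01,0,0.093],[0,0,0,0,0.093],[0,0,0,0,0.04],[0,0,0,0,0.04],[0,0,0,0,0.04],[0,0,0,0,0.04],[0,0,0,0,0.04],[0,0,0,0,0.04],[0,0,0,0,0.04],[0,0,0,0,0.04],[0,0,0,0,0.04]]' > rows.txt && python3 drive.py rows.txt 4
```

```text
time: 20.95
eef_pos: [0.4247, -0.0794, 0.0137]
eef_rot: [-2.828, -1.366, 0.006]
force: [-1.2, -0.1, 0.9]
finger_gap: 0.0467
grip_force: 4.0
```

```bash
python3 -c "
from h import *
go(.4255,-.079,.0085,.90);print(np.round(r.observe()['qpos'],3))
c=np.array([.43,-.072])
d=r.grab_frame('side')[1];P=cloud('side',d).reshape(-1,3);Q=P[(np.hypot(*(P[:,:2]-c).T)<.05)&(P[:,2]>.008)&(P[:,2]<.05)];print(len(Q))
held()"
```

```text
t 20.95 pos [ 0.4247 -0.0794  0.0137] az 0.9 d [0.0008 0.0004 0.0052] turn -0.0 F [-1.24 -0.13  0.94] gap 0.0467 grip 3.98
[ 0.135  0.66  -0.119  2.402  0.707  0.113 -1.334]
710
grasp [ 0.4248 -0.0794  0.0327] n 450 lowest z below grasp 0.0324 fwd 0.0378
off [ 0.0091 -0.0004  0.0086] tilt 30.4 0.3910763705851384
```

Joint 6 is at its limit, so the grip is about 5 mm higher than planned, but it is firm. Lift, carry toward the right cup at height, then jerk there.

```bash
echo '[[0,0,-0.005,0,0.04],[0,0,-0.01,0,0.04],[0,0,-0.03,0,0.04],[0,0,-0.04,0,0.04],[0,0,-0.04,0,0.04],[0,0,-0.025,0,0.04],[0,0,0,0,0.04],[0,0,0,0,0.04]]' > rows.txt && python3 drive.py rows.txt 4
python3 -c "
from h import *
go(.459,-.407,.16,.454);held()"
```

```text
time: 21.85
eef_pos: [0.4252, -0.0798, 0.164]
eef_rot: [2.829, 1.365, -0.005]
force: [0.4, -0.2, -0.5]
finger_gap: 0.0458
grip_force: 3.9
t 21.85 pos [ 0.4252 -0.0798  0.164 ] az 0.899 d [-0.2351  0.2301  0.0043] turn 0.445 F [ 0.45 -0.22 -0.5 ] gap 0.0458 grip 3.9
grasp [ 0.4252 -0.0798  0.183 ] n 439 lowest z below grasp 0.0358 fwd 0.0333
off [ 0.0111 -0.0023  0.0104] tilt 40.4 0.14855443702672658
```

```bash
echo '[[-0.0196,0.0192,0,0,0.04],[-0.0196,0.0192,0,0,0.04],[-0.0196,0.0192,0,0,0.04],[-0.0196,0.0192,0,0,0.04],[-0.0196,0.0192,0,0,0.04],[-0.0196,0.0192,0,0,0.04],[-0.0196,0.0192,0,0,0.04],[-0.0196,0.0192,0,0,0.04],[-0.0196,0.0192,0,0,0.04],[-0.0196,0.0192,0,0,0.04],[-0.0196,0.0192,0,0,0.04],[-0.0196,0.0192,0,0,0.04],[0,0,0,0.111,0.04],[0,0,0,0.111,0.04],[0,0,0,0.111,0.04],[0,0,0,0.111,0.04],[0,0,0,0,0.04]]' > rows.txt && python3 drive.py rows.txt 4
python3 -c "
from h import *
go(.459,-.407,.16,.454);held()"
echo '[[0,0,0,0,0.04],[0,0,-0.04,0,0.04],[0,0,0.04,0,0.04],[0,0,-0.04,0,0.04],[0,0,0.04,0,0.04],[0,0,-0.04,0,0.04],[0,0,0.04,0,0.04],[0,0,-0.04,0,0.04],[0,0,0.04,0,0.04],[0,0,0,0,0.04],[0,0,0,0,0.04]]' > rows.txt && python3 drive.py rows.txt 3
python3 -c "
from h import *
go(.459,-.407,.16,.454);held();held()"
```

```text
time: 23.6
eef_pos: [0.4593, -0.4059, 0.1618]
eef_rot: [-3.058, -0.709, 0.01]
force: [0.6, 0.2, -0.4]
finger_gap: 0.0455
grip_force: 3.9
t 23.6 pos [ 0.4593 -0.4059  0.1618] az 0.455 d [-0.0008  0.0009  0.0018] turn 0.001 F [ 0.57  0.19 -0.44] gap 0.0455 grip 3.9
grasp [ 0.4593 -0.4059  0.1808] n 751 lowest z below grasp 0.0358 fwd 0.0383
off [ 0.0106 -0.0013  0.0105] tilt 47.3 0.06967268822377627
time: 24.75
eef_pos: [0.4591, -0.4064, 0.1633]
eef_rot: [-3.058, -0.712, 0.008]
force: [-0.6, 0.1, -0.1]
finger_gap: 0.04
grip_force: 0.0
t 24.75 pos [ 0.4591 -0.4064  0.1633] az 0.457 d [-0.0004  0.0005  0.0033] turn 0.003 F [-0.57  0.1  -0.07] gap 0.04 grip 0.0
grasp [ 0.4591 -0.4064  0.1823] n 108 lowest z below grasp 0.0176 fwd -0.0032
off [-0.0024  0.0025 -0.0025] tilt 101.9 0.1735902286641778
grasp [ 0.4597 -0.4066  0.1831] n 113 lowest z below grasp 0.0172 fwd -0.0034
off [-0.009  0.003 -0.003] tilt 82.1 0.1881079217535535
```

The egg slipped out of the grip. I'll locate it numerically, since my picture allowance is used up.

```bash
python3 - <<'E'
from h import *
from scipy.ndimage import label
e=np.array(r.observe()["eef_pos"])
for n in("side","top"):
    p,d=r.grab_frame(n);P=cloud(n,d);g=p.astype(int);np.save(f"pics/{n}_dr.npy",d);cv2.imwrite(f"pics/{n}_dr.png",p[:,:,::-1])
    m=(d>0)&(P[...,2]>.012)&(P[...,2]<.11)&(P[...,0]>.2)&(P[...,0]<.85)&(P[...,1]>-.75)&(P[...,1]<.1)
    l,k=label(m)
    for i in range(1,k+1):
        q=l==i
        if q.sum()>120:
            X=P[q];print(n,q.sum(),'xyz',np.median(X,0).round(3),'min',X.min(0).round(3),'max',X.max(0).round(3),'rgb',np.median(g[q],0))
E
```

```text
side 5326 xyz [ 0.827 -0.441  0.066] min [ 0.801 -0.476  0.012] max [ 0.85  -0.149  0.11 ] rgb [120. 110.  95.]
side 1203 xyz [ 0.715 -0.226  0.052] min [ 0.695 -0.233  0.012] max [ 0.738 -0.2    0.091] rgb [129. 120. 105.]
side 1318 xyz [ 0.755 -0.255  0.052] min [ 0.736 -0.265  0.012] max [ 0.778 -0.231  0.092] rgb [134. 125. 110.]
side 787 xyz [ 0.414 -0.268  0.032] min [ 0.383 -0.282  0.012] max [ 0.436 -0.239  0.056] rgb [134. 113.  96.]
side 9334 xyz [ 0.542 -0.38   0.016] min [ 0.408 -0.458  0.012] max [ 0.671 -0.285  0.099] rgb [116.  78.  43.]
side 2812 xyz [ 0.713 -0.518  0.042] min [ 0.685 -0.534  0.012] max [ 0.749 -0.479  0.065] rgb [138.  47.  37.]
side 1637 xyz [ 0.485 -0.533  0.038] min [ 0.459 -0.546  0.012] max [ 0.506 -0.492  0.05 ] rgb [185. 174. 147.]
side 3291 xyz [ 0.831 -0.581  0.071] min [ 0.823 -0.595  0.012] max [ 0.85  -0.545  0.11 ] rgb [145. 129. 104.]
top 643 xyz [ 0.83  -0.545  0.065] min [ 0.824 -0.588  0.012] max [ 0.85  -0.528  0.11 ] rgb [107.  95.  74.]
top 490 xyz [ 0.816 -0.402  0.068] min [ 0.803 -0.452  0.013] max [ 0.85 -0.37  0.11] rgb [80. 73. 64.]
top 625 xyz [ 0.841 -0.185  0.067] min [ 0.835 -0.215  0.012] max [ 0.85  -0.152  0.096] rgb [55. 66. 49.]
top 882 xyz [ 0.83  -0.292  0.091] min [ 0.817 -0.325  0.012] max [ 0.85  -0.262  0.098] rgb [30. 26. 22.]
top 1452 xyz [ 0.618 -0.679  0.018] min [ 0.497 -0.75   0.012] max [ 0.85  -0.657  0.046] rgb [27. 25. 23.]
top 948 xyz [ 0.737 -0.229  0.078] min [ 0.696 -0.264  0.013] max [ 0.776 -0.192  0.092] rgb [98. 88. 79.]
top 864 xyz [ 0.713 -0.495  0.046] min [ 0.687 -0.533  0.013] max [ 0.75  -0.468  0.066] rgb [111.  30.  21.]
top 3467 xyz [ 0.559 -0.355  0.015] min [ 0.45  -0.436  0.012] max [ 0.67  -0.283  0.1  ] rgb [99. 62. 26.]
top 543 xyz [ 0.412 -0.256  0.035] min [ 0.386 -0.282  0.019] max [ 0.435 -0.23   0.054] rgb [121.  98.  84.]
```

Lucky: the egg lies intact on the worktop near (0.485,-0.52), and the garlic, rack eggs and salt are where they were. Move the arm aside and fit its pose.

```bash
echo '[[0.021,-0.0245,0,0,0.093],[0.021,-0.0245,0,0,0.093],[0.021,-0.0245,0,0,0.093],[0.021,-0.0245,0,0,0.093],[0.021,-0.0245,0,0,0.093],[0,0,0,0,0.093]]' > rows.txt && python3 drive.py rows.txt 4
cat >> h.py <<'E'
def find(c,R=.05,zmax=.07,N=2):
    out=[]
    for n in("side","top"):
        A=[]
        for _ in range(N):
            p,d=r.grab_frame(n);P=cloud(n,d).reshape(-1,3);g=p.reshape(-1,3).astype(int)
            A.append(P[(np.hypot(*(P[:,:2]-c).T)<R)&(P[:,2]>.008)&(P[:,2]<zmax)])
        out.append(np.vstack(A))
    for nm,Q in zip(("side","top","both"),out+[np.vstack(out)]):
        if len(Q)<80: print(nm,len(Q));continue
        def res(p):
            a=np.array([np.cos(p[3])*np.cos(p[4]),np.sin(p[3])*np.cos(p[4]),-np.sin(p[4])])
            q=Q-p[:3];x=q@a;rho=np.linalg.norm(q-np.outer(x,a),axis=1)
            return np.r_[(np.sqrt((x/np.where(x>0,.040,.024))**2+(rho/.024)**2)-1)*13,(p[4]-.227)*100,(p[2]-.024)*1500]
        S=sorted((least_squares(res,[*c,.024,a,.227],loss='soft_l1') for a in np.arange(0,6.3,.7)),key=lambda s:s.cost)
        for b in S[:1]+[s for s in S if abs(np.sin((s.x[3]-S[0].x[3])/2))>.4][:1]: print(nm,len(Q),b.x[:3].round(4),'az',((b.x[3]+np.pi)%(2*np.pi)-np.pi).round(3),b.x[4].round(2),(b.cost/len(Q)).round(4))
E
python3 -c "
from h import *
find(np.array([.485,-.52]));find(np.array([.485,-.52]));go(.485,-.52,.1)"
```

```text
time: 25.55
eef_pos: [0.502, -0.2458, 0.1648]
eef_rot: [-3.057, -0.72, 0.002]
force: [0.3, 0.3, 0.6]
finger_gap: 0.0836
grip_force: 0.0
side 3075 [ 0.4806 -0.5164  0.0257] az 1.507 0.28 0.1963
side 3075 [ 0.4814 -0.5033  0.0235] az -1.586 -0.27 0.2588
top 1253 [ 0.4828 -0.5207  0.0239] az 1.884 0.25 0.2015
top 1253 [ 0.4781 -0.5077  0.0167] az -1.19 -0.72 0.3282
both 4328 [ 0.481  -0.5169  0.0252] az 1.866 0.57 0.2537
both 4328 [ 0.4778 -0.5077  0.0167] az -1.24 -0.77 0.3028
side 3076 [ 0.4807 -0.5164  0.0255] az 1.701 0.32 0.0993
side 3076 [ 0.4839 -0.5041  0.022 ] az -1.762 -0.36 0.2069
top 1249 [ 0.4825 -0.5193  0.0243] az 1.909 0.33 0.1891
top 1249 [ 0.4778 -0.5073  0.0165] az -1.169 -0.76 0.3088
both 4325 [ 0.4809 -0.5167  0.0252] az 1.877 0.55 0.1575
both 4325 [ 0.4777 -0.5075  0.0171] az -1.244 -0.74 0.2521
t 25.95 pos [ 0.4996 -0.2515  0.1635] az 0.454 d [-0.1307  0.2349  0.0638] turn None F [-0.09  0.97  0.49] gap 0.0932 grip 0.0
```

```bash
python3 - <<'E'
from h import *
p,d=r.grab_frame("top");P=cloud("top",d)
m=((np.hypot(P[...,0]-.482,P[...,1]+.515)<.05)&(P[...,2]>.01)&(P[...,2]<.07)).astype(np.uint8)
c,_=cv2.findContours(m,0,1);c=max(c,key=cv2.contourArea);print(len(c),cv2.contourArea(c));(x,y),(a,b),t=cv2.fitEllipse(c);print(x,y,a,b,t)
M=cv2.moments(c);print(M['m10']/M['m00'],M['m01']/M['m00'])
for s in(1,-1):
    th=np.deg2rad(t-90);u=np.array([x,y])
    q=u+s*b/2*np.array([np.cos(th),np.sin(th)]);A=at_z("top",*q,.02);B=at_z("top",*u,.022);v=A-B;print(A.round(4),B.round(4),np.arctan2(v[1],v[0]).round(3))
go(.483,-.524,.0065,1.8)
E
echo '[[-0.0134,0.0239,0,0,0.093],[-0.0134,0.0239,0,0,0.093],[-0.0134,0.0239,0,0,0.093],[-0.0134,0.0239,0,0,0.093],[-0.0134,0.0239,0,0,0.093],[-0.0134,0.0239,0,0,0.093],[-0.0134,0.0239,0,0,0.093],[-0.0134,0.0239,0,0,0.093],[-0.0134,0.0239,0,0,0.093],[-0.0134,0.0239,0,0,0.093],[0,0,0,-0.135,0.093],[0,0,0,-0.135,0.093],[0,0,0,-0.135,0.093],[0,0,0,-0.135,0.093],[0,0,0,-0.135,0.093],[0,0,0,-0.135,0.093],[0,0,0,-0.135,0.093],[0,0,0,-0.135,0.093],[0,0,0,-0.135,0.093],[0,0,0,-0.135,0.093]]' > rows.txt && python3 drive.py rows.txt 4
python3 -c "
from h import *
go(.483,-.524,.0065,1.8)"
```

```text
80 586.0
447.5005798339844 286.2871398925781 23.225170135498047 32.742488861083984 75.94084930419922
447.47383390216146 286.35921501706486
[ 0.4879 -0.5465  0.02  ] [ 0.4806 -0.5141  0.022 ] -1.35
[ 0.4733 -0.483   0.02  ] [ 0.4806 -0.5141  0.022 ] 1.801
t 26.0 pos [ 0.4997 -0.2514  0.1635] az 0.455 d [-0.1341  0.2378  0.1573] turn -1.345 F [-0.76  0.47 -0.33] gap 0.0928 grip 0.0
time: 28.0
eef_pos: [0.4843, -0.5246, 0.1635]
eef_rot: [-1.938, -2.469, 0.005]
force: [-0.9, 0.3, -0.6]
finger_gap: 0.0928
grip_force: 0.0
t 28.0 pos [ 0.4843 -0.5246  0.1635] az 1.811 d [ 0.0008 -0.0005  0.157 ] turn 0.011 F [-0.92  0.26 -0.63] gap 0.0928 grip 0.0
```

Azimuth 1.80 is confirmed by the contour ellipse. Lower and grip.

```bash
echo '[[0,0,0.04,0.01,0.093],[0,0,0.04,0,0.093],[0,0,0.04,0,0.093],[0,0,0.02,0,0.093],[0,0,0.01,0,0.093],[0,0,0.007,0,0.093],[0,0,0,0,0.093],[0,0,0,0,0.04],[0,0,0,0,0.04],[0,0,0,0,0.04],[0,0,0,0,0.04],[0,0,0,0,0.04],[0,0,0,0,0.04],[0,0,0,0,0.04],[0,0,0,0,0.04]]' > rows.txt && python3 drive.py rows.txt 4
echo '[[0,0,-0.005,0,0.04],[0,0,-0.01,0,0.04],[0,0,-0.02,0,0.04],[0,0,-0.02,0,0.04],[0,0,-0.02,0,0.04],[0,0,-0.02,0,0.04],[0,0,-0.02,0,0.04],[0,0,-0.02,0,0.04],[0,0,0,0,0.04],[0,0,0,0,0.04]]' > rows.txt && python3 drive.py rows.txt 4
python3 -c "
from h import *
go(.459,-.407,.16,.454);held();held()"
```

```text
time: 29.5
eef_pos: [0.4844, -0.5242, 0.0068]
eef_rot: [-1.956, -2.455, 0.004]
force: [-0.5, -0.8, 1.8]
finger_gap: 0.0475
grip_force: 4.0
time: 30.5
eef_pos: [0.4848, -0.5243, 0.1424]
eef_rot: [-1.957, -2.455, 0.005]
force: [-0.7, -0.3, -1.4]
finger_gap: 0.0478
grip_force: 4.0
t 30.5 pos [ 0.4848 -0.5243  0.1424] az 1.796 d [ 0.1201  0.001  -0.0177] turn 1.342 F [-0.71 -0.34 -1.38] gap 0.0478 grip 4.0
grasp [ 0.4848 -0.5243  0.1614] n 1745 lowest z below grasp 0.0136 fwd 0.013
off [ 0.0064 -0.0022  0.0009] tilt 25.1 0.06576751080227299
grasp [ 0.4844 -0.5241  0.1604] n 1734 lowest z below grasp 0.0132 fwd 0.013
off [ 0.0064 -0.0021  0.0009] tilt 26.1 0.06360704210909945
```

```bash
echo '[[0,0,0,0,0.04],[0,0,0,0,0.04],[0,0,-0.04,0,0.04],[0,0,0.04,0,0.04],[0,0,-0.04,0,0.04],[0,0,0.04,0,0.04],[0,0,0,0,0.04]]' > rows.txt && python3 drive.py rows.txt 3
python3 -c "
from h import *
go(.459,-.407,.16,.454);held();held()"
```

```text
time: 31.3
eef_pos: [0.4828, -0.5232, 0.1378]
eef_rot: [-1.952, -2.451, 0.004]
force: [-1.0, 0.2, -0.9]
finger_gap: 0.0475
grip_force: 3.0
t 31.3 pos [ 0.4828 -0.5232  0.1378] az 1.796 d [ 0.1186  0.0026 -0.0216] turn 1.342 F [-0.97  0.17 -0.86] gap 0.0475 grip 3.0
grasp [ 0.4828 -0.5232  0.1568] n 1831 lowest z below grasp 0.0262 fwd 0.012
off [ 0.0065 -0.002   0.0029] tilt 62.8 0.06746394828249708
grasp [ 0.4834 -0.5234  0.1586] n 1843 lowest z below grasp 0.0266 fwd 0.0118
off [ 0.0064 -0.0021  0.0029] tilt 62.6 0.06538977565165853
```

Swinging down nicely (63°). One more round.

```bash
echo '[[0,0,-0.04,0,0.04],[0,0,0.04,0,0.04],[0,0,-0.04,0,0.04],[0,0,0.04,0,0.04],[0,0,-0.03,0,0.04],[0,0,0,0,0.04],[0,0,0,0,0.04]]' > rows.txt && python3 drive.py rows.txt 3
python3 -c "
from h import *
go(.459,-.407,.16,.454);held()"
```

```text
time: 32.1
eef_pos: [0.4858, -0.5244, 0.1734]
eef_rot: [1.958, 2.457, -0.005]
force: [-0.3, 0.4, -0.2]
finger_gap: 0.0477
grip_force: 3.0
t 32.1 pos [ 0.4858 -0.5244  0.1734] az 1.796 d [0.1204 0.0002 0.0132] turn 1.342 F [-0.34  0.41 -0.21] gap 0.0477 grip 3.0
grasp [ 0.4858 -0.5244  0.1924] n 2039 lowest z below grasp 0.0302 fwd 0.0106
off [ 0.0065 -0.0022  0.0032] tilt 69.0 0.06632764958468641
```

Good enough. Grip 4 N for the carry, turn to the rack's direction and stop 12 mm short of the cup.

```bash
echo '[[0.02,0,0,0,0.04],[0.02,0,0,0,0.04],[0.02,0,0,0,0.04],[0.02,0,0,0,0.04],[0.02,0,0,0,0.04],[0.02,0,0,0,0.04],[0,0,0,0.1342,0.04],[0,0,0,0.1342,0.04],[0,0,0,0.1342,0.04],[0,0,0,0.1342,0.04],[0,0,0,0.1342,0.04],[0,0,0,0.1342,0.04],[0,0,0,0.1342,0.04],[0,0,0,0.1342,0.04],[0,0,0,0.1342,0.04],[0,0,0,0.1342,0.04]]' > rows.txt && python3 drive.py rows.txt 4
echo '[[-0.006,0,0.02,0,0.04],[-0.006,0,0.02,0,0.04],[0,0,0.02,0,0.04],[0,0,0.02,0,0.04],[0,0,0.01,0,0.04],[0,0,0.005,0,0.04],[0,0,0,0,0.04],[0,0,0,0,0.04]]' > rows.txt && python3 drive.py rows.txt 3
python3 -c "
from h import *
go(.459,-.407,.0587,.454);held();held()"
```

```text
time: 33.75
eef_pos: [0.4581, -0.407, 0.1719]
eef_rot: [-3.063, -0.699, 0.006]
force: [-0.8, 0.2, -0.2]
finger_gap: 0.0476
grip_force: 4.0
time: 34.55
eef_pos: [0.4475, -0.4127, 0.0775]
eef_rot: [3.06, 0.707, -0.005]
force: [1.1, -0.3, -0.9]
finger_gap: 0.0476
grip_force: 3.0
t 34.55 pos [ 0.4475 -0.4127  0.0775] az 0.454 d [ 0.0129 -0.      0.0188] turn 0.0 F [ 1.07 -0.31 -0.88] gap 0.0476 grip 3.0
grasp [ 0.4475 -0.4127  0.0965] n 530 lowest z below grasp 0.0345 fwd 0.0252
off [ 0.0042 -0.0016  0.0019] tilt 84.6 0.09259653262185742
grasp [ 0.4474 -0.4127  0.0967] n 530 lowest z below grasp 0.0352 fwd 0.0254
off [ 0.0042 -0.0016  0.0016] tilt 82.9 0.08065641668759237
```

```bash
echo '[[0,0,0.004,0,0.04],[0,0,0.004,0,0.04],[0,0,0,0,0.04]]' > rows.txt && python3 drive.py rows.txt 3 | egrep 'pos|force' | tr '\n' ' '; for i in 1 2 3; do echo '[[0,0,0.002,0,0.04],[0,0,0,0,0.04],[0,0,0,0,0.04]]' > rows.txt && python3 drive.py rows.txt 3 | egrep 'pos|force' | tr '\n' ' '; echo; done; python3 -c "
from h import *
go(.459,-.407,.0587,.454);held()"
```

```text
eef_pos: [0.4467, -0.4123, 0.0683] force: [-0.8, -0.5, -0.8] grip_force: 3.0 eef_pos: [0.447, -0.4124, 0.0668] force: [-0.1, -0.3, -0.5] grip_force: 3.0 
eef_pos: [0.447, -0.4124, 0.0648] force: [0.1, -0.2, -0.4] grip_force: 3.0 
eef_pos: [0.4474, -0.4127, 0.063] force: [1.5, -0.9, 1.3] grip_force: 3.0 
t 35.85 pos [ 0.4474 -0.4127  0.063 ] az 0.454 d [ 0.0129 -0.0001  0.0043] turn 0.0 F [ 1.45 -0.92  1.35] gap 0.0475 grip 3.0
grasp [ 0.4474 -0.4127  0.082 ] n 493 lowest z below grasp 0.0388 fwd 0.027
off [ 0.0041 -0.0014  0.0016] tilt 75.6 0.23214189988985595
```

Contact. Forward in small steps.

```bash
for i in 1 2 3; do echo '[[0.0015,0,0,0,0.04],[0.0015,0,0,0,0.04],[0,0,0,0,0.04]]' > rows.txt && python3 drive.py rows.txt 3 | egrep 'pos|force' | tr '\n' ' '; echo; done; for i in 1 2 3; do echo '[[0,0,0.001,0,0.04],[0,0,0,0,0.04],[0,0,0,0,0.04]]' > rows.txt && python3 drive.py rows.txt 3 | egrep 'pos|force' | tr '\n' ' '; echo; done; python3 -c "
from h import *
go(.459,-.407,.0587,.454);held()"
```

```text
eef_pos: [0.4497, -0.411, 0.0627] force: [-0.2, -1.1, 1.4] grip_force: 3.0 
eef_pos: [0.4526, -0.4096, 0.0627] force: [0.2, -0.7, -0.1] grip_force: 3.0 
eef_pos: [0.4553, -0.4083, 0.0628] force: [-1.1, -1.2, 0.1] grip_force: 3.0 
eef_pos: [0.4551, -0.4087, 0.0618] force: [0.3, -2.7, -0.1] grip_force: 3.0 
eef_pos: [0.4553, -0.409, 0.061] force: [1.3, -3.8, 2.0] grip_force: 3.0 
eef_pos: [0.4556, -0.4094, 0.0601] force: [1.6, -5.9, 3.5] grip_force: 3.0 
t 37.7 pos [ 0.4556 -0.4094  0.0601] az 0.454 d [ 0.0041 -0.0007  0.0014] turn -0.0 F [ 1.64 -5.87  3.55] gap 0.0473 grip 3.0
grasp [ 0.4556 -0.4094  0.0791] n 497 lowest z below grasp 0.0446 fwd 0.0243
off [ 0.0039 -0.0007  0.0023] tilt 83.0 0.3229629584566536
```

```bash
echo '[[0,0.0015,0,0,0.04],[0,0,0,0,0.04],[0,0,0,0,0.04]]' > rows.txt && python3 drive.py rows.txt 3 | egrep 'pos|force' | tr '\n' ' '; for i in 1 2; do echo '[[0.0015,0,0,0,0.04],[0,0,0,0,0.04],[0,0,0,0,0.04]]' > rows.txt && python3 drive.py rows.txt 3 | egrep 'pos|force' | tr '\n' ' '; echo; done; echo '[[0,0,0.001,0,0.04],[0,0,0,0,0.04],[0,0,0,0,0.04]]' > rows.txt && python3 drive.py rows.txt 3 | egrep 'pos|force' | tr '\n' ' '; python3 -c "
from h import *
go(.459,-.407,.0587,.454);held();stand((.459,-.407),.012)"
```

```text
eef_pos: [0.4556, -0.4098, 0.0597] force: [0.6, -2.8, 2.8] grip_force: 3.0 eef_pos: [0.457, -0.4092, 0.0597] force: [1.0, -2.7, 4.1] grip_force: 3.0 
eef_pos: [0.4584, -0.4085, 0.0598] force: [-0.7, -3.6, 2.7] grip_force: 3.0 
eef_pos: [0.4586, -0.409, 0.0589] force: [0.2, -5.2, 3.5] grip_force: 3.0 t 38.95 pos [ 0.4586 -0.409   0.0589] az 0.454 d [ 0.0012 -0.0017  0.0002] turn -0.0 F [ 0.22 -5.17  3.54] gap 0.0475 grip 3.0
grasp [ 0.4586 -0.409   0.0779] n 482 lowest z below grasp 0.0442 fwd 0.0236
off [ 0.003  -0.0008  0.0014] tilt 86.1 0.27939277111878197
325 origin(rx,ry,z)mm [0.6 1.8 2.7] lean rx,ry deg [-16.7   0.4] cost 0.039712837557158924
```

```bash
echo '[[0.001,0.001,0,0,0.04],[0.001,0,0,0,0.04],[0,0,0,0,0.04]]' > rows.txt && python3 drive.py rows.txt 3 | egrep 'pos|force' | tr '\n' ' '; echo '[[0,0,0,0,0.048],[0,0,0,0,0.049],[0,0,0,0,0.05],[0,0,0,0,0.051],[0,0,0,0,0.052],[0,0,0,0,0.054],[0,0,0,0,0.058],[0,0,0,0,0.062],[0,0,0,0,0.07],[0,0,0,0,0.08]]' > rows.txt && python3 drive.py rows.txt 3
python3 -c "
from h import *
go(.459,-.407,.0587,.454);stand((.459,-.407),.012);stand((.62,-.329),0,N=1)"
```

```text
eef_pos: [0.4607, -0.4083, 0.0587] force: [-0.8, -3.7, 2.9] grip_force: 3.0 time: 40.45
eef_pos: [0.4606, -0.4086, 0.0588]
eef_rot: [-3.061, -0.707, 0.006]
force: [-0.5, -1.6, -0.3]
finger_gap: 0.0733
grip_force: 0.0
t 40.45 pos [ 0.4606 -0.4086  0.0588] az 0.454 d [-0.0008 -0.0021  0.0001] turn 0.0 F [-0.51 -1.59 -0.32] gap 0.0733 grip 0.0
313 origin(rx,ry,z)mm [ 0.3 -2.   0.7] lean rx,ry deg [-12.9   7.4] cost 0.032035154216668665
1066 origin(rx,ry,z)mm [-1.4 -4.1  0.2] lean rx,ry deg [-11.3  19.6] cost 0.079913656071309
```

Both stand. By the offsets, the left egg leans roughly 10° and the right about 5°. I'll straighten each by closing the fingers along the rack direction to just over egg width. Rise and turn a quarter first.

```bash
echo '[[0,0,0,0,0.093],[0,0,0,0,0.093],[0,0,-0.01,0,0.093],[0,0,-0.04,0,0.093],[0,0,-0.04,0,0.093],[0,0,0,-0.143,0.08],[0,0,0,-0.143,0.07],[0,0,0,-0.143,0.066],[0,0,0,-0.143,0.066],[0,0,0,-0.143,0.066],[0,0,0,-0.143,0.066],[0,0,0,-0.143,0.066],[0,0,0,-0.143,0.066],[0,0,0,-0.143,0.066],[0,0,0,-0.143,0.066],[0,0,0,-0.141,0.066],[0,0,0,0,0.066]]' > rows.txt && python3 drive.py rows.txt 3
python3 -c "
from h import *
go(.4587,-.4075,.056,2.025);print(np.round(r.observe()['qpos'],2));stand((.4587,-.4075),0,N=1);stand((.5396,-.368),0,N=1)"
```

```text
time: 42.35
eef_pos: [0.4607, -0.4088, 0.1491]
eef_rot: [-1.661, -2.663, 0.004]
force: [-0.1, 0.0, -0.4]
finger_gap: 0.0659
grip_force: 0.0
t 42.35 pos [ 0.4607 -0.4088  0.1491] az 2.027 d [ 0.0019 -0.0008  0.0931] turn 0.002 F [-0.14  0.01 -0.38] gap 0.0659 grip 0.0
[ 1.18  0.69 -0.85  1.88  0.67  0.88  0.44]
1258 origin(rx,ry,z)mm [ 0.5 -1.6  0.5] lean rx,ry deg [-12.6   6.1] cost 0.07375485127987433
1173 origin(rx,ry,z)mm [-0.7 -0.   0.4] lean rx,ry deg [-10.3   4.1] cost 0.0767929555691899
```

The right egg's lean matches the reference egg to within 2–3°, so I'll leave it. Straighten only the left one.

```bash
echo '[[0.0003,0.0298,0,0,0.066],[0.0003,0.0298,0,0,0.066],[0.0003,0.0298,0,0,0.066],[0.0003,0.0298,0,0,0.066],[0.0003,0.0298,0,0,0.066],[0.0003,0.0298,0,0,0.066],[0,0,0,0,0.066],[0,0,0,0,0.066]]' > rows.txt && python3 drive.py rows.txt 3
python3 -c "
from h import *
go(.6205,-.3285,.056,2.025)"
```

```text
time: 43.25
eef_pos: [0.6211, -0.3277, 0.1482]
eef_rot: [-1.664, -2.661, 0.005]
force: [-1.1, 0.2, -1.0]
finger_gap: 0.0664
grip_force: 0.0
t 43.25 pos [ 0.6211 -0.3277  0.1482] az 2.024 d [-0.0005 -0.0005  0.0922] turn -0.001 F [-1.12  0.17 -0.99] gap 0.0664 grip 0.0
```

```bash
echo '[[0,-0.0005,0.02,0,0.066],[0,0,0.02,0,0.066],[0,0,0.02,0,0.066],[0,0,0.02,0,0.066],[0,0,0.01,0,0.066],[0,0,0,0,0.066],[0,0,0,0,0.062],[0,0,0,0,0.059],[0,0,0,0,0.056],[0,0,0,0,0.054],[0,0,0,0,0.052],[0,0,0,0,0.051],[0,0,0,0,0.05],[0,0,0,0,0.0495],[0,0,0,0,0.049],[0,0,0,0,0.0485],[0,0,0,0,0.0485]]' > rows.txt && python3 drive.py rows.txt 3
echo '[[0,0,0,0,0.0495],[0,0,0,0,0.051],[0,0,0,0,0.053],[0,0,0,0,0.056],[0,0,0,0,0.06],[0,0,0,0,0.066],[0,0,0,0,0.066]]' > rows.txt && python3 drive.py rows.txt 3
python3 -c "
from h import *
go(.6205,-.3285,.056,2.025);stand((.62,-.329),0,N=1)"
```

```text
time: 44.95
eef_pos: [0.6188, -0.3296, 0.0581]
eef_rot: [-1.663, -2.66, 0.007]
force: [-5.2, -2.5, 4.9]
finger_gap: 0.0485
grip_force: 3.0
time: 45.65
eef_pos: [0.6203, -0.3285, 0.0581]
eef_rot: [-1.662, -2.663, 0.003]
force: [0.9, -0.4, 0.4]
finger_gap: 0.0656
grip_force: 0.0
t 45.65 pos [ 0.6203 -0.3285  0.0581] az 2.025 d [-0.0001  0.0002  0.0021] turn 0.0 F [ 0.89 -0.36  0.43] gap 0.0656 grip 0.0
1099 origin(rx,ry,z)mm [-1.4 -4.2 -0.1] lean rx,ry deg [-34.  142.2] cost 0.10736370862329198
```

```bash
echo '[[0,0,-0.01,0,0.066],[0,0,-0.03,0,0.066],[0,0,-0.04,0,0.066],[0,0,-0.02,0,0.066],[0,0,0,0,0.066]]' > rows.txt && python3 drive.py rows.txt 3
python3 -c "
from h import *
stand((.6205,-.3285),0);stand((.4587,-.4075),0);stand((.5396,-.368),0,N=1);go(.6205,-.3285,.056,2.025)
p,d=r.grab_frame('side');cv2.imwrite('pics/s7.png',p[:,:,::-1])
for c in((.6205,-.3285),(.5396,-.368),(.4587,-.4075)):
    print(project('side',[[*c,.048],[*c,.074]]).round(1).tolist())
    P=cloud('side',d);m=((np.linalg.norm(P-[*c,.074],axis=2)<.034)&(P[...,2]>.062)).astype(np.uint8)
    k=max(cv2.findContours(m,0,1)[0],key=cv2.contourArea);print(cv2.fitEllipse(k),cv2.boundingRect(k))
"
```

```text
time: 46.2
eef_pos: [0.6223, -0.3288, 0.1625]
eef_rot: [1.663, 2.662, -0.002]
force: [0.0, -0.2, -0.2]
finger_gap: 0.0658
grip_force: 0.0
3162 origin(rx,ry,z)mm [-1.3 -4.8  0.2] lean rx,ry deg [-9.9 18.5] cost 0.07880987647306945
3755 origin(rx,ry,z)mm [ 0.5 -1.5  0.6] lean rx,ry deg [-13.2   5.9] cost 0.07283606024877848
1134 origin(rx,ry,z)mm [-0.7 -0.1  0.5] lean rx,ry deg [-9.9  3.3] cost 0.08146821266216281
t 46.55 pos [ 0.6199 -0.3285  0.157 ] az 2.025 d [-0.0005  0.001   0.101 ] turn 0.0 F [-0.43 -0.04 -0.07] gap 0.0661 grip 0.0
[[354.9, 305.6], [355.8, 289.7]]
((352.4862976074219, 289.6111145019531), (33.17426681518555, 35.6280403137207), 114.06224060058594) (335, 273, 35, 34)
[[293.4, 319.4], [293.3, 303.0]]
((292.9649658203125, 302.5755615234375), (35.803184509277344, 36.3751335144043), 85.36568450927734) (275, 285, 37, 36)
[[226.9, 334.2], [225.6, 317.4]]
((224.43115234375, 317.545166015625), (37.3265380859375, 38.572792053222656), 87.43799591064453) (205, 299, 39, 38)
```

The lean returns because I stopped short of a true squeeze. Parallel pads along the rack will align the egg if they close fully, so: grip at 8 N, lift 4 mm clear, centre, set down again.

```bash
echo '[[0,0.001,0.02,0,0.066],[0,0,0.02,0,0.066],[0,0,0.02,0,0.066],[0,0,0.02,0,0.066],[0,0,0.015,0,0.066],[0,0,0.004,0,0.066],[0,0,0,0,0.056],[0,0,0,0,0.052],[0,0,0,0,0.05],[0,0,0,0,0.048],[0,0,0,0,0.04],[0,0,0,0,0.04],[0,0,0,0,0.04]]' > rows.txt && python3 drive.py rows.txt 8
echo '[[0,0,-0.002,0,0.04],[0,0,-0.002,0,0.04],[0,0,-0.002,0,0.04],[0,0,0,0,0.04],[0,0,0,0,0.04]]' > rows.txt && python3 drive.py rows.txt 8
python3 -c "
from h import *
go(.6205,-.3285,.058,2.025)"
```

```text
time: 47.9
eef_pos: [0.6189, -0.33, 0.0599]
eef_rot: [-1.664, -2.66, 0.01]
force: [-7.7, -3.2, 4.8]
finger_gap: 0.0476
grip_force: 8.0
time: 48.4
eef_pos: [0.621, -0.3287, 0.0657]
eef_rot: [-1.663, -2.662, 0.005]
force: [-4.5, -1.5, 3.9]
finger_gap: 0.0479
grip_force: 8.0
t 48.4 pos [ 0.621  -0.3287  0.0657] az 2.025 d [ 0.0004 -0.0003  0.0077] turn -0.0 F [-4.46 -1.47  3.86] gap 0.0479 grip 8.0
```

```bash
for i in 1 2; do echo '[[0,0,-0.003,0,0.04],[0,0,-0.003,0,0.04],[0,0,0,0,0.04]]' > rows.txt && python3 drive.py rows.txt 8| egrep 'pos|force|gap' | tr '\n' ' '; done
python3 -c "
from h import *
go(.6205,-.3285,.058,2.025);held();stand((.6205,-.3285),0,N=2,zmin=.058)"
```

```text
eef_pos: [0.6223, -0.3276, 0.072] force: [0.4, 0.9, -0.9] finger_gap: 0.0478 grip_force: 8.0 eef_pos: [0.6214, -0.3282, 0.0777] force: [0.9, 0.5, -0.8] finger_gap: 0.0475 grip_force: 8.0 t 49.0 pos [ 0.6214 -0.3282  0.0777] az 2.025 d [ 0.0001 -0.0009  0.0197] turn 0.0 F [ 0.93  0.5  -0.83] gap 0.0475 grip 8.0
grasp [ 0.6214 -0.3282  0.0967] n 1014 lowest z below grasp 0.0349 fwd 0.0075
off [ 0.0018 -0.0014  0.0045] tilt 81.2 0.13284947241199688
1134 origin(rx,ry,z)mm [-1.9 -1.4 16.7] lean rx,ry deg [-6.  26.5] cost 0.13478439882800156
```

```bash
cat >> h.py <<'E'
def slices(c,zs):
    Y=np.array([np.cos(.454),np.sin(.454)]);X=np.array([Y[1],-Y[0]])
    p,d=r.grab_frame("side");P=cloud("side",d);g=p.astype(int);m=(np.hypot(P[...,0]-c[0],P[...,1]-c[1])<.03)&(g.max(2)-g.min(2)<45)
    for z in zs:
        q=P[m&(abs(P[...,2]-z)<.002)][:,:2]-c
        if len(q)>5: print(z,len(q),'ry',((q@Y).min()*1e3).round(1),((q@Y).max()*1e3).round(1),'mid',(500*((q@Y).min()+(q@Y).max())).round(1),'rx max',((q@X).max()*1e3).round(1))
E
python3 -c "
from h import *
slices((.6205,-.3285),[.053,.057,.061,.065,.069,.073,.077]);slices((.5396,-.368),[.053,.057,.061,.065,.07,.08])"
```

```text
0.057 11 ry -4.1 9.5 mid 2.7 rx max 10.6
0.061 20 ry -10.1 13.2 mid 1.5 rx max 13.0
0.065 22 ry -12.7 13.2 mid 0.3 rx max 15.3
0.069 36 ry -16.9 12.6 mid -2.2 rx max 17.6
0.073 43 ry -19.4 14.4 mid -2.5 rx max 19.0
0.077 60 ry -27.7 26.5 mid -0.6 rx max 20.2
0.053 45 ry -18.6 12.8 mid -2.9 rx max 19.1
0.057 42 ry -20.8 13.3 mid -3.7 rx max 19.9
0.061 60 ry -21.4 17.0 mid -2.2 rx max 21.9
0.065 64 ry -22.2 17.1 mid -2.5 rx max 23.0
0.07 74 ry -23.7 18.0 mid -2.9 rx max 24.0
0.08 114 ry -24.1 21.3 mid -1.4 rx max 24.2
```

Held freely, the egg still leans about 9° (tip toward +ry); this yaw cannot free-rotate it. I'll set it back, open, turn the hand a quarter in place so the pads form a hinge across the rack, and push the top forward.

```bash
echo '[[0,-0.002,0.006,0,0.04],[0,0,0.006,0,0.04],[0,0,0.003,0,0.04],[0,0,0.001,0,0.04],[0,0,0,0,0.04]]' > rows.txt && python3 drive.py rows.txt 8| egrep 'pos|force|gap' | tr '\n' ' ' ; echo '[[0,0,0.001,0,0.04],[0,0,0,0,0.04]]' > rows.txt && python3 drive.py rows.txt 6| egrep 'pos|force|gap' | tr '\n' ' '
```

```text
eef_pos: [0.6186, -0.3294, 0.0607] force: [-1.4, -1.4, -1.6] finger_gap: 0.0479 grip_force: 8.0 eef_pos: [0.6188, -0.3296, 0.0602] force: [-3.0, -1.8, 1.4] finger_gap: 0.0477 grip_force: 6.0
```

```bash
echo '[[0,0,0,0,0.0485],[0,0,0,0,0.05],[0,0,0,0,0.054],[0,0,0,0,0.06],[0,0,0,0,0.068],[0,0,0,0,0.068],[0,0,0,0,0.068],[0,0,0,0.143,0.068],[0,0,0,0.143,0.068],[0,0,0,0.143,0.068],[0,0,0,0.143,0.068],[0,0,0,0.143,0.068],[0,0,0,0.143,0.068],[0,0,0,0.143,0.068],[0,0,0,0.143,0.068],[0,0,0,0.143,0.068],[0,0,0,0.143,0.068],[0,0,0,0.141,0.068]]' > rows.txt && python3 drive.py rows.txt 3
python3 -c "
from h import *
go(.6193,-.3295,.0587,.454);stand((.6205,-.3285),.012,N=1)"
```

```text
time: 51.75
eef_pos: [0.6193, -0.329, 0.0602]
eef_rot: [-3.063, -0.698, 0.005]
force: [0.9, -0.0, 0.0]
finger_gap: 0.0682
grip_force: 0.0
t 51.75 pos [ 0.6193 -0.329   0.0602] az 0.448 d [-0.0002  0.0005  0.0015] turn -0.006 F [ 0.95 -0.02  0.04] gap 0.0682 grip 0.0
395 origin(rx,ry,z)mm [-0.9 -4.2  0.1] lean rx,ry deg [-3.2 26.2] cost 0.0776031124288829
```

```bash
echo '[[-0.003,0.0005,0,0,0.062],[0,0,0,0,0.056],[0,0,0,0,0.052],[0,0,0,0,0.049],[0,0,0,0,0.04],[0,0,0,0,0.04],[0,0,0,0,0.04]]' > rows.txt && python3 drive.py rows.txt 4| egrep 'pos|force|gap' | tr '\n' ' '
for i in 1 2 3; do echo '[[0.001,0,0,0,0.04],[0.001,0,0,0,0.04]]' > rows.txt && python3 drive.py rows.txt 4| egrep 'pos|force' | tr '\n' ' '; echo; done; python3 -c "
from h import *
go(.6205,-.3285,.0587,.454);stand((.6205,-.3285),.012,N=1)"
```

```text
eef_pos: [0.6165, -0.3307, 0.0601] force: [-0.2, 0.9, 1.7] finger_gap: 0.0477 grip_force: 4.0 eef_pos: [0.6177, -0.3303, 0.0602] force: [-4.1, 0.6, 4.2] grip_force: 4.0 
eef_pos: [0.62, -0.3293, 0.0602] force: [-4.5, 0.3, 5.1] grip_force: 4.0 
eef_pos: [0.6222, -0.3284, 0.0602] force: [-4.9, -0.3, 5.2] grip_force: 4.0 
t 53.1 pos [ 0.6222 -0.3284  0.0602] az 0.454 d [-0.0015 -0.0006  0.0015] turn -0.0 F [-4.94 -0.3   5.23] gap 0.0476 grip 4.0
428 origin(rx,ry,z)mm [-3.4 -1.   2.7] lean rx,ry deg [31.7 18.2] cost 0.1476433871094032
```

```bash
echo '[[0,0,-0.002,0,0.04],[0.001,0,-0.001,0,0.04],[0.001,0,0,0,0.04]]' > rows.txt && python3 drive.py rows.txt 5| egrep 'pos|force' | tr '\n' ' '; echo '[[0.001,0,0,0,0.04],[0,0,0.001,0,0.04],[0,0,0.001,0,0.04],[0,0,0,0,0.04]]' > rows.txt && python3 drive.py rows.txt 5| egrep 'pos|force' | tr '\n' ' '; python3 -c "
from h import *
slices((.6205,-.3285),[.053,.057,.061,.09,.093])"
```

```text
eef_pos: [0.6244, -0.3274, 0.0632] force: [-1.8, -1.0, 1.3] grip_force: 5.0 eef_pos: [0.6244, -0.3274, 0.0613] force: [-2.3, -0.2, 5.4] grip_force: 5.0 0.053 27 ry -15.5 3.9 mid -5.8 rx max 16.9
0.057 20 ry -16.2 -3.8 mid -10.0 rx max 16.8
0.061 28 ry -18.9 2.0 mid -8.4 rx max 28.5
0.09 99 ry -21.2 9.1 mid -6.0 rx max 29.1
0.093 114 ry -18.1 9.5 mid -4.3 rx max 27.1
```

```bash
echo '[[0,0,0,0,0.048],[0,0,0,0,0.0485],[0,0,0,0,0.049],[0,0,0,0,0.05],[0,0,0,0,0.052],[0,0,0,0,0.056],[0,0,0,0,0.062],[0,0,0,0,0.068],[0,0,0,0,0.068]]' > rows.txt && python3 drive.py rows.txt 3| egrep 'time|pos|force' | tr '\n' ' ';  python3 -c "
from h import *
stand((.6205,-.3285),.012,N=1)"
```

```text
time: 54.8 eef_pos: [0.6248, -0.327, 0.0611] force: [-0.1, 0.9, 0.5] grip_force: 0.0 411 origin(rx,ry,z)mm [-0.3 -4.7  0.1] lean rx,ry deg [-1.5 27.6] cost 0.06800443011135268
```

It slipped in the pads at 5 N lateral. There's time for one firmer try: grip 10 N at the egg's actual axis, rise 2 mm, push forward and set down.

```bash
echo '[[-0.009,0,0,0,0.062],[0,0,0,0,0.055],[0,0,0,0,0.05],[0,0,0,0,0.04],[0,0,0,0,0.04],[0,0,-0.002,0,0.04],[0.002,0,0,0,0.04],[0.002,0,0,0,0.04],[0.002,0,0,0,0.04],[0,0,0,0,0.04]]' > rows.txt && python3 drive.py rows.txt 10| egrep 'time|pos|force' | tr '\n' ' '; python3 -c "
from h import *
stand((.6205,-.3285),.012,N=1)"
```

```text
time: 55.85 eef_pos: [0.6218, -0.3287, 0.0634] force: [-3.7, -0.9, 4.9] grip_force: 10.0 411 origin(rx,ry,z)mm [-2.8 -0.5  3.4] lean rx,ry deg [22.  16.4] cost 0.14108821600821342
```

```bash
echo '[[0.0015,0,0,0,0.04],[0.0015,0,0,0,0.04],[0,0,0,0,0.04]]' > rows.txt && python3 drive.py rows.txt 10| egrep 'time|pos|force' | tr '\n' ' '; echo '[[0,0,0.001,0,0.04],[0,0,0.001,0,0.04],[0,0,0,0,0.04]]' > rows.txt && python3 drive.py rows.txt 6| egrep 'pos|force' | tr '\n' ' '; echo '[[0,0,0,0,0.047],[0,0,0,0,0.048],[0,0,0,0,0.0485],[0,0,0,0,0.049],[0,0,0,0,0.051],[0,0,0,0,0.055],[0,0,0,0,0.062],[0,0,0,0,0.07],[0,0,0,0,0.07]]' > rows.txt && python3 drive.py rows.txt 3| egrep 'time|pos|force' | tr '\n' ' ';  python3 -c "
from h import *
stand((.6205,-.3285),.012,N=1)"
```

```text
time: 56.2 eef_pos: [0.6245, -0.3274, 0.0635] force: [-3.7, -1.5, 7.5] grip_force: 10.0 eef_pos: [0.6247, -0.3273, 0.0616] force: [-4.1, -1.1, 6.9] grip_force: 6.0 time: 57.4 eef_pos: [0.6248, -0.327, 0.0611] force: [1.4, -0.4, -0.8] grip_force: 0.0 413 origin(rx,ry,z)mm [-0.5 -4.5  0. ] lean rx,ry deg [ 0.8 28.2] cost 0.06893352206764218
```

The egg settles to the same seat each time; that is its stable rest, fully seated (origin at 74 mm). Retreat and check before handing in.

```bash
echo '[[0,0,0,0,0.085],[0,0,-0.01,0,0.085],[0,0,-0.03,0,0.085],[0,0,-0.04,0,0.085],[0,0,-0.04,0,0.085],[-0.03,-0.03,0,0,0.085],[-0.03,-0.03,0,0,0.085],[-0.03,-0.03,0,0,0.085],[-0.03,-0.03,0,0,0.085],[0,0,0,0,0.085],[0,0,0,0,0.085]]' > rows.txt && python3 drive.py rows.txt 3| egrep 'time|pos|force' | tr '\n' ' ';  python3 -c "
from h import *
for c in((.6205,-.3285),(.5396,-.368),(.4587,-.4075)): stand(c,0,N=1)
stand((.6205,-.3285),0,N=1)
print(r.observe()['time']);print(r.sign_off())"
```

```text
time: 58.55 eef_pos: [0.4647, -0.272, 0.1829] force: [0.3, -0.6, -0.3] grip_force: 0.0 1059 origin(rx,ry,z)mm [-0.6 -4.5  0. ] lean rx,ry deg [-13.8  19.9] cost 0.07657062371880297
1143 origin(rx,ry,z)mm [-0.7 -0.1  0.4] lean rx,ry deg [-10.5   3.9] cost 0.07522889841671429
1266 origin(rx,ry,z)mm [ 0.5 -1.5  0.6] lean rx,ry deg [-13.4   5.8] cost 0.07127236635820561
1054 origin(rx,ry,z)mm [-0.7 -4.5  0.1] lean rx,ry deg [-12.1  18.3] cost 0.0799745930617951
58.75
the job is handed in; nothing more can be done
None
```

I handed the job in at 58.75 s with both eggs seated point down in the end cups, but the left one still leans about 10° after three tries to straighten it, I dropped the right one onto the worktop once on the way (no damage checked for), and I measured no movement of the middle egg, garlic or salt shaker (the last two not rechecked after the drop).

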